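# Load a drill jig with its plates and bushes

### The arm

A 6-joint arm with a two-finger parallel gripper is mounted at the origin on a cart in front of the work surface, level with it; the furniture and walls round the work are solid. World frame = base frame: x ahead of the robot, y to its left, z up, the work surface at z = 0. Lengths are in m, angles in rad, forces in N, time in s.
With the tool pointing down it reaches from about 0.325 to 1 m from the base axis. Payload 5.1 kg.
Tool frame: the origin (TCP) lies on the centre line of the jaws, within the pads' length; the fingertips stand 17 mm ahead of it and the grasp point (between the pads) lies 2 mm behind it (tip_reach is the distance from the TCP to the fingertips, in m); z points along the fingers, y is the line along which they close (so a half turn about z gives the same grasp; the last joint's range is limited). The gripper opens to 85 mm and grips with 20 to 120 N. Pads are 22 mm wide; open, the fingers measure 114 mm over their backs; the gripper's body (76 mm by 85 mm) begins 54 mm behind the grasp point. The pads swing forward as they close: fully open they stand 13 mm farther back than shut.
Start: joints at [-1.32, 0.124, 1.65, -0, 1.367, -0.083], TCP at [0.213, -0.614, 0.248] pointing down, gripper open.
Joint ranges: [-2.61, 2.61], [-1.02, 2.33], [0.03, 2.71], [-1.35, 4.49], [0.32, 2.68], [-2.91, 2.91]. Speed limits (rad/s): [2.57, 2.57, 3.14, 3.14, 3.14, 3.14].

### API

Orientations are given as [roll, pitch, yaw] about the fixed x, y, z axes, in that order (R = Rz(yaw) Ry(pitch) Rx(roll)).
In Python, from station import * gives the robot as it stands.
- The arm moves only by the tool carry_out, never from a script. Its argument "deltas" is a list of rows, each a list of 3 entries, a list of its own where there are three numbers: the shift along the tool's x, y, z in m, then the turn, a rotation vector about the tool's x, y, z in rad, then the finger opening in m, from 0 to 0.0854. A call has exactly 5 rows; each row shifts and turns the commanded pose from where the row before left it, along the tool's axes as they then stand; what a row does not reach is not made up. A row lasts 1/12 s, in which the tool goes at most 41.7 mm and 7.16 degrees, less where a joint would pass 70% of its speed; a pose out of reach is approached as far as the arm can. A call with a gripper value outside its range is refused whole. The fingers move at their own pace and stop on an object; "newtons" is the grip in N (left out, the last holds). Time passes only in rows, so rows that do not move let the fingers close, or fill a call up. It gives the time, the measured TCP pose, the force, the opening and the grip force at its end, in the units of the state.
- observe(): the state, without advancing time (a new reading comes with each control period).
- camera(name): name is "side" or "top" or "wrist"; returns the picture (480x640x3 uint8, red, green, blue); there is no depth.
- camera_model(name): a dict with "intrinsics" (3x3 intrinsics, pixels), "k1" (the pictures are not rectified: a ray, as slopes to the right and down, at radius r is drawn at 1 + k1 r^2 times it, then the intrinsics apply), "world_to_cam" (4x4, takes a point from world to camera coordinates); the wrist camera has in their place "T_tool_cam" (4x4, takes a point from camera to tool coordinates, whose origin is the TCP and whose axes are the flange's). Camera axes: x right, y down, z forward; pixel columns grow to the right and rows downward; lengths in m; the calibration is good to about 2 mm. A picture is of the moment at which its call begins: read the wrist's pose just before it. camera_model takes no time and is no camera call.
- hand_in(): hands the job in; it is judged then, once.
Trained networks look in the newest picture that a camera, given by its name, has taken for a name from the list of things; names that differ only in an ending like _2 or _b are one class to them, and where a whole thing is asked for, a point or a joint stands for the part that bears it (a point fixed in the world has none). Each returns a list of dicts, best first, with "confidence" (0 to 1); they miss things now and then, are a little off and sometimes report something else, mostly with a low value. They report only what shows in the picture. A call takes as long as a camera call.
- cut_out(query, camera): "mask" (480x640 bool, what is visible of it).
- place_of(query, camera): "location" ([x, y, z] in m, in world coordinates, good to about 4 mm: a listed point, or the origin of a listed thing).
The state is a dict: "time_s": time; "qpos": joint angles; "dq": joint speeds; "effort": joint torques, N m; "eef_pos": TCP position; "orientation": TCP orientation; "wrist_force": force on the tool from outside, world axes, zero at the start; "torque": the same for the moment, N m; "opening": finger opening in m; "grip_force": force on a finger pad.
Only numpy, scipy, OpenCV 4.12 (cv2) and the standard library are available. Lean on these libraries where they do the work, as an engineer would, in place of code of your own. Each camera call takes 0.05 s, during which the arm holds its last target. There are 200 camera calls.

### The job

Load the drill jig for drilling: onto the two pins of its green base put first the brown backing plate, then the bright aluminium blank, then the dark steel jig plate, each pushed fully down over both pins (big hole over the thick pin). Then put the two drill bushes into the jig plate's ringed holes, each in the hole of its own size and fully home with its head on the plate. Leave the centre punch and the caliper where they lie, and let go of everything.

Things in the scene. Friction and masses are not known exactly. Their poses are not given: they have to be found in the camera images.
- jig_base: fixed green jig base, a slab 150 x 44 mm (x, y; narrower than the plates), flat top 24 mm above the bench. Two upright steel pins on its centre line: thick, 14 mm wide, at x = -42 mm; thin, 9 mm, at x = +42 mm. Each stands straight to 24 mm above the top, then tapers to a nose ending 33 mm above it. Origin: centre of its underside, on the bench; z up
- backing_plate: brown laminate backing plate, loose, 116 x 52 x 8 mm (x, y, z), 70 g, a few old drill marks on top. Origin: centre of its underside, z up. Two holes right through on its centre line: 16.5 mm wide at x = -42 mm (thick pin), 11.5 mm at x = +42 mm (thin pin)
- work_blank: bright aluminium blank, loose, 116 x 52 x 8 mm (x, y, z), about 125 g, two crosses scribed on top. Origin: centre of its underside, z up. Two holes right through on its centre line: 16.5 mm wide at x = -42 mm (thick pin), 11.5 mm at x = +42 mm (thin pin)
- bush_plate: dark steel jig plate, loose, 116 x 52 x 12 mm (x, y, z), about 0.5 kg. Origin: centre of its underside, z up. Pin holes on its centre line: 16.5 mm wide at x = -42 mm, 11.5 mm at x = +42 mm. Two bush holes right through, each ringed by a bright liner: big, 18.5 mm wide, at (x, y) = (-14, +7) mm; small, 13 mm, at (+17, -7) mm
- big_bush: big drill bush, bright steel, loose, stands upright, 45 g, 21 mm tall: body 16 mm in diameter, 11 mm long (lowest 3 mm tapers to 11 mm), above it a knurled head 28 mm in diameter, 10 mm high. Origin: centre of its foot, z up. Fully home, its foot is 1 mm above the jig plate's underside
- small_bush: small drill bush, blackened steel, loose, stands upright, 22 g, 21 mm tall: body 10.5 mm in diameter, 11 mm long (lowest 3 mm tapers to 7 mm), above it a knurled head 20 mm in diameter, 10 mm high. Origin: centre of its foot, z up. Fully home, its foot is 1 mm above the jig plate's underside
- centre_punch: bystander: dark steel centre punch lying on the bench, 12 x 120 x 11 mm (x, y, z), long axis y. Origin: middle of its underside. To be left alone
- caliper: bystander: bright vernier caliper lying flat on the bench, 67 x 216 x 6 mm (x, y, z), long axis y. Origin: middle of its underside. To be left alone

How it is judged:
On the way, in this order (a step that is already met when the one before it is completed fails the run):
1. the brown backing plate lies flat on the jig base, down over both pins (x of backing_plate in the frame of jig_base between -0.004 and 0.004 m and y of backing_plate in the frame of jig_base between -0.004 and 0.004 m and z of backing_plate in the frame of jig_base between 0.022 and 0.026 m and angle between backing_plate's own z axis and vertical below 0.06 rad and angle between the x axis of backing_plate and the x axis of jig_base, either way round below 0.08 rad), for 0.2 s.
2. the aluminium blank lies flat on the backing plate, down over both pins (all of step 1 and x of work_blank in the frame of jig_base between -0.004 and 0.004 m and y of work_blank in the frame of jig_base between -0.004 and 0.004 m and z of work_blank in the frame of jig_base between 0.03 and 0.034 m and angle between work_blank's own z axis and vertical below 0.06 rad and angle between the x axis of work_blank and the x axis of jig_base, either way round below 0.08 rad), for 0.2 s.
3. the dark jig plate lies flat on the blank, down over both pins (all of step 2 and x of bush_plate in the frame of jig_base between -0.004 and 0.004 m and y of bush_plate in the frame of jig_base between -0.004 and 0.004 m and z of bush_plate in the frame of jig_base between 0.038 and 0.042 m and angle between bush_plate's own z axis and vertical below 0.06 rad and angle between the x axis of bush_plate and the x axis of jig_base, either way round below 0.08 rad), for 0.2 s.
At the end, for the whole second after the job is handed in: Over both pins, from below: backing plate, blank, jig plate, each flat, centred on the base within 4 mm and within 2 mm of its seated height; big bush in the big ringed hole, small bush in the small one, upright, within 3 mm of its axis, head down within 1.5 mm; all released and at rest (all of step 3 and x of big_bush in the frame of bush_plate between -0.017 and -0.011 m and y of big_bush in the frame of bush_plate between 0.004 and 0.01 m and z of big_bush in the frame of bush_plate between -0.0005 and 0.0025 m and angle between each of big_bush, small_bush's own z axis and vertical below 0.08 rad and x of small_bush in the frame of bush_plate between 0.014 and 0.02 m and y of small_bush in the frame of bush_plate between -0.01 and -0.004 m and z of small_bush in the frame of bush_plate between -0.0005 and 0.0025 m and linear speed of each of backing_plate, work_blank, bush_plate, big_bush, small_bush below 0.02 m/s and angular speed of each of backing_plate, work_blank, bush_plate, big_bush, small_bush below 0.3 rad/s); the robot touches nothing.
It fails at once if the centre punch was shifted by more than 3 cm (distance of centre_punch from where it was at the start of the episode above 0.03 m).
It fails at once if the caliper was shifted by more than 3 cm (distance of caliper from where it was at the start of the episode above 0.03 m).
It also fails if it takes over 144 s, if anything falls off the work surface, if the arm or the gripper's body presses on something with over 40 N, if the wrist force passes 120 N, or if a joint passes its speed limit or range.

## Working session

There is one attempt and no reset: what is moved stays moved. The work goes in short steps, Python scripts to look and compute and a tool call to move; the robot and the scene stay as the last step left them, time stands still between calls to the robot, and variables do not carry over. Pictures are saved under pics/ and viewed, at most 14 in all, crops included, and the job is handed in when it is done.

Besides the shell and the picture viewer there is one more tool, called after "Emit:" in YAML: its name, and indented under it one key for each argument. carry_out: Moves the arm, as the interface text tells. Its arguments: {"type":"object","properties":{"deltas":{"type":"array","items":{"type":"array"}},"newtons":{"type":"number"}},"required":["deltas"]}

```bash
mkdir -p pics; ls
python3 - <<'E'
from station import *
import cv2,numpy as np
s=observe(); print({k:np.round(v,4).tolist() for k,v in s.items()})
for c in ["top","side"]:
    im=camera(c); cv2.imwrite(f"pics/{c}0.png",im[:,:,::-1])
    m=camera_model(c); print(c,{k:np.round(v,4).tolist() for k,v in m.items()})
    for q in ["jig_base","backing_plate","work_blank","bush_plate","big_bush","small_bush","centre_punch","caliper"]:
        print(q,[(np.round(r["location"],4).tolist(),round(r["confidence"],2)) for r in place_of(q,c)[:2]])
print({k:np.round(v,4).tolist() for k,v in camera_model("wrist").items()})
E
```

```text
pics
{'time_s': 0.0, 'qpos': [-1.3196, 0.1245, 1.6516, 0.0001, 1.3675, -0.0826], 'dq': [-0.001, 0.0012, 0.0001, -0.0001, -0.0018, 0.0003], 'effort': [-0.0003, -42.3612, -36.5449, -0.0001, 0.007, 0.0], 'eef_pos': [0.2128, -0.6136, 0.2471], 'orientation': [-3.1396, -0.0002, 0.3338], 'wrist_force': [0.3757, 0.4126, 1.1239], 'torque': [0.0133, -0.0481, -0.0026], 'grip_force': 0.0, 'opening': 0.0856}
top {'intrinsics': [[447.7101, 0.0, 313.9318], [0.0, 447.7101, 243.4069], [0.0, 0.0, 1.0]], 'k1': -0.0924, 'world_to_cam': [[0.0227, -0.9997, -0.0105, -0.0039], [-0.9992, -0.0224, -0.034, 0.5801], [0.0338, 0.0113, -0.9994, 1.0447], [0.0, 0.0, 0.0, 1.0]]}
jig_base [([0.4968, 0.3427, 0.0011], 0.65), ([0.4338, 0.0598, -0.0013], 0.61)]
backing_plate [([0.5747, -0.1505, -0.0072], 0.76)]
work_blank [([0.5933, 0.1218, 0.0014], 0.65)]
bush_plate [([0.5179, -0.3455, 0.0006], 0.65)]
big_bush [([0.4588, -0.1579, -0.0004], 0.64)]
small_bush [([0.4364, 0.0587, -0.0032], 0.43)]
centre_punch [([0.6148, -0.0036, 0.0005], 0.77)]
caliper [([0.7435, 0.1274, -0.0012], 0.59)]
side {'intrinsics': [[595.3802, 0.0, 
[... 200 characters left out ...]
0, 0.0, 1.0]]}
jig_base [([0.4988, 0.3396, 0.003], 0.96)]
backing_plate [([0.5794, -0.1467, 0.0019], 0.8)]
work_blank [([0.5938, 0.1248, -0.0004], 0.94), ([0.5186, -0.3461, 0.0013], 0.26)]
bush_plate [([0.518, -0.3433, -0.0011], 0.66)]
big_bush [([0.4559, -0.1576, -0.0004], 0.5)]
small_bush [([0.4327, 0.061, 0.0016], 0.36)]
centre_punch [([0.6205, -0.0042, 0.0005], 0.54), ([0.4353, 0.0578, -0.0002], 0.16)]
caliper [([0.7495, 0.1307, -0.0007], 0.62)]
{'intrinsics': [[352.2423, 0.0, 322.4888], [0.0, 352.2423, 239.2786], [0.0, 0.0, 1.0]], 'k1': 0.0093, 'T_tool_cam': [[-0.0006, -0.9528, -0.3037, 0.0777], [1.0, -0.0009, 0.0007, -0.0009], [-0.0009, -0.3037, 0.9528, -0.1254], [0.0, 0.0, 0.0, 1.0]]}
```

View pics/top0.png

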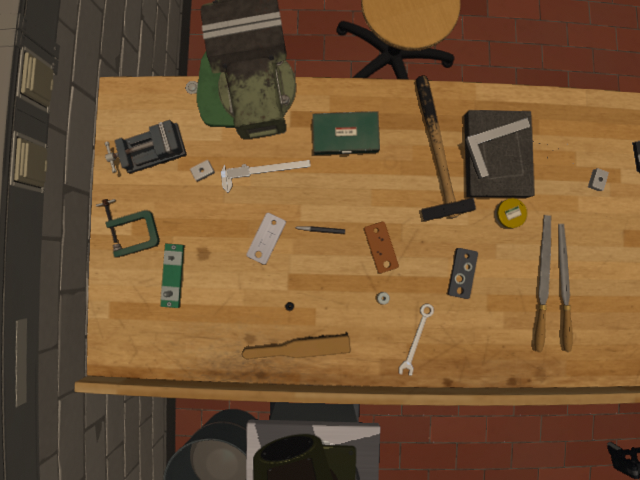

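View pics/side0.png

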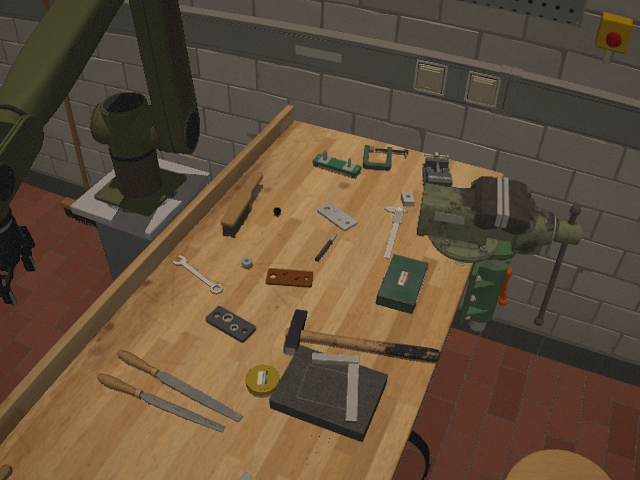

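The top view shows the base at (172,275), blank at (266,238), backing plate at (381,247), jig plate at (463,273), small bush at (289,306) and big bush at (383,298). The networks agree with this. Next I need the yaws and which end of each plate is which.

```bash
cat > h.py <<'E'
from station import *
import cv2,numpy as np
from scipy.spatial.transform import Rotation as R
def cam_pose(name,s=None):
    m=camera_model(name)
    if name!="wrist": T=np.linalg.inv(m["world_to_cam"])
    else:
        W=np.eye(4); W[:3,:3]=R.from_euler("xyz",s["orientation"]).as_matrix(); W[:3,3]=s["eef_pos"]; T=W@np.array(m["T_tool_cam"])
    return np.array(m["intrinsics"]),m["k1"],T
def px2w(uv,z,name,s=None):
    """pixels -> world points on plane z"""
    K,k1,T=cam_pose(name,s); uv=np.atleast_2d(np.asarray(uv,float))
    d=(uv-K[:2,2])/K[[0,1],[0,1]]; r=d.copy()
    for _ in range(10): r=d/(1+k1*(r**2).sum(1,keepdims=True))
    v=np.c_[r,np.ones(len(r))]@T[:3,:3].T
    return (T[:3,3]+v*((z-T[2,3])/v[:,2])[:,None])[:,:2]
def w2px(p,name,s=None):
    K,k1,T=cam_pose(name,s); c=(np.atleast_2d(p)-T[:3,3])@T[:3,:3]
    r=c[:,:2]/c[:,2:]; r=r*(1+k1*(r**2).sum(1,keepdims=True)); return r*K[[0,1],[0,1]]+K[:2,2]
def rect(mask,z,name,s=None):
    c=max(cv2.findContours(mask.astype(np.uint8),cv2.RETR_EXTERNAL,cv2.CHAIN_APPROX_NONE)[0],key=cv2.contourArea)[:,0]
    w=px2w(c,z,name,s); (x,y),(a,b),t=cv2.minAreaRect((w*1000).astype(np.float32))
    if a<b: a,b,t=b,a,t+90
    return np.round([x,y,a,b],1),round(float((t+90)%180-90),1)
def wshot(f):
    s=observe(); im=camera("wrist"); 
    if f: cv2.imwrite(f"pics/{f}.png",im[:,:,::-1])
    return s,im
E
python3 - <<'E'
from h import *
im=camera("top")
tiles=[]
for q,z,uv in [("jig_base",.024,(172,275)),("backing_plate",.008,(381,247)),("work_blank",.008,(266,238)),("bush_plate",.012,(463,273))]:
    for r in cut_out(q,"top")[:2]: print(q,round(r["confidence"],2),rect(r["mask"],z,"top"))
    u,v=uv; tiles.append(cv2.resize(im[v-38:v+38,u-38:u+38],(400,300 if 0 else 400),interpolation=cv2.INTER_CUBIC))
o=np.vstack([np.hstack(tiles[:2]),np.hstack(tiles[2:])]); o=cv2.resize(o,(600,600)); cv2.imwrite("pics/crop.png",o[:,:,::-1])
E
```

```text
jig_base 0.56 (array([ 519. , -338.5,  111.4,   54.1]), -10.7)
backing_plate 0.61 (array([ 575.1, -148.8,  116.3,   53.3]), 19.4)
bush_plate 0.62 (array([ 518.6, -342.1,  115.6,   55.7]), -9.8)
```

View pics/crop.png

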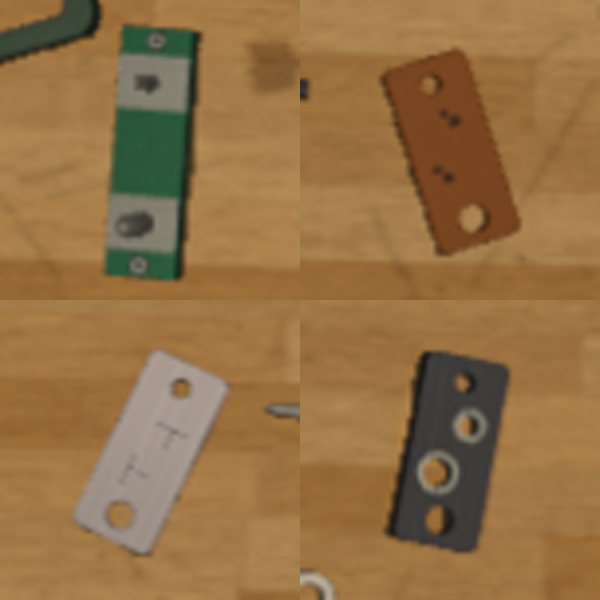

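All the large holes and the thick pin are toward the robot (low x), so the yaws are roughly: base -5°, backing +19°, blank -27°, jig plate -10°. The current tool yaw of 19° already fits the backing plate, so I'll move above it.

Emit:
carry_out:
  deltas:
    - [[0.025,-0.016,0.005],[0,0,0],0.085]
    - [[0.025,-0.016,0.005],[0,0,0],0.085]
    - [[0.025,-0.016,0.005],[0,0,0],0.085]
    - [[0.025,-0.016,0.005],[0,0,0],0.085]
    - [[0.025,-0.016,0.005],[0,0,0],0.085]
  newtons: 40

```text
time_s: 1.57
eef_pos: [0.3054, -0.4965, 0.2232]
orientation: [3.141, -0.0, 0.333]
wrist_force: [0.0, -1.4, 0.8]
opening: 0.085
grip_force: 0.0
```

Emit:
carry_out:
  deltas:
    - [[0.025,-0.016,0.005],[0,0,0],0.085]
    - [[0.025,-0.016,0.005],[0,0,0],0.085]
    - [[0.025,-0.016,0.005],[0,0,0],0.085]
    - [[0.025,-0.016,0.005],[0,0,0],0.085]
    - [[0.025,-0.016,0.005],[0,0,0],0.085]

```text
time_s: 1.98
eef_pos: [0.3974, -0.3799, 0.1983]
orientation: [3.141, -0.0, 0.334]
wrist_force: [-0.6, -0.6, -0.2]
opening: 0.0851
grip_force: 0.0
```

Emit:
carry_out:
  deltas:
    - [[0.025,-0.016,0.005],[0,0,0],0.085]
    - [[0.025,-0.016,0.005],[0,0,0],0.085]
    - [[0.025,-0.016,0.005],[0,0,0],0.085]
    - [[0.025,-0.016,0.005],[0,0,0],0.085]
    - [[0.025,-0.016,0.005],[0,0,0],0.085]

```text
time_s: 2.4
eef_pos: [0.4894, -0.2633, 0.1733]
orientation: [3.141, -0.0, 0.334]
wrist_force: [0.2, -0.6, 0.2]
opening: 0.0846
grip_force: 0.0
```

Emit:
carry_out:
  deltas:
    - [[0.025,-0.016,0.005],[0,0,0],0.085]
    - [[0.025,-0.016,0.005],[0,0,0],0.085]
    - [[0.025,-0.016,0.005],[0,0,0],0.085]
    - [[0.025,-0.016,0.005],[0,0,0],0.085]
    - [[0.019,-0.017,0.005],[0,0,0],0.085]

```text
time_s: 2.82
eef_pos: [0.5759, -0.1476, 0.1484]
orientation: [3.141, -0.001, 0.334]
wrist_force: [0.4, -0.8, 0.6]
opening: 0.0852
grip_force: 0.0
```

Emit:
carry_out:
  deltas:
    - [[0,0,0.005],[0,0,0],0.085]
    - [[0,0,0.005],[0,0,0],0.085]
    - [[0,0,0.005],[0,0,0],0.085]
    - [[0,0,0],[0,0,0],0.085]
    - [[0,0,0],[0,0,0],0.085]

```text
time_s: 3.23
eef_pos: [0.5737, -0.1499, 0.1329]
orientation: [-3.141, 0.001, 0.332]
wrist_force: [-0.4, -0.5, 1.4]
opening: 0.0852
grip_force: 0.0
```

Run:
```python
from h import *
s,im=wshot("w1"); print(s["eef_pos"],s["orientation"])
for r in cut_out("backing_plate","wrist")[:2]: print(r["confidence"],rect(r["mask"],.008,"wrist",s))
```

```text
[ 0.57373895 -0.14985941  0.13286169] [-3.14110812e+00  8.58215793e-04  3.32321423e-01]
0.92 (array([ 577.2, -149.5,  115.4,   52.5]), 19.0)
```

View pics/w1.png

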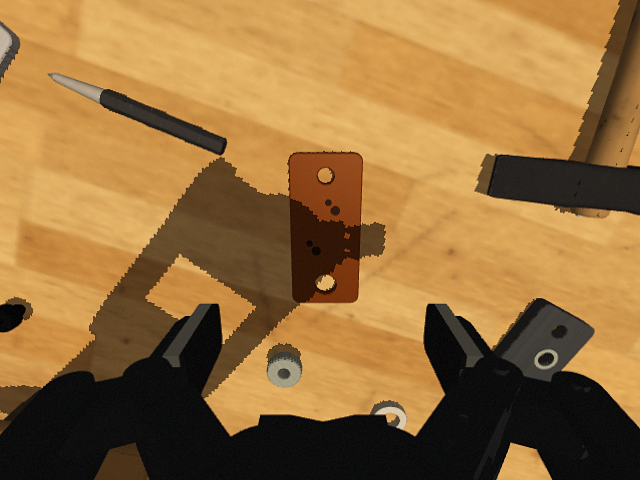

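The plate is centred at (325,228) with its holes at (326,175) and (325,283), and the fingertips sit near row 305. The plate centre is (0.577, -0.150) at yaw 19°. I'll descend with partly closed jaws, slowly near the bench to feel for contact.

Emit:
carry_out:
  deltas:
    - [[0.003,0.001,0.02],[0,0,0],0.06]
    - [[0.001,0,0.02],[0,0,0],0.06]
    - [[0,0,0.02],[0,0,0],0.06]
    - [[0,0,0.02],[0,0,0],0.06]
    - [[0,0,0.02],[0,0,0],0.06]

```text
time_s: 3.75
eef_pos: [0.5788, -0.1494, 0.0332]
orientation: [3.141, -0.001, 0.333]
wrist_force: [0.3, -1.3, 0.7]
opening: 0.0601
grip_force: 0.0
```

Emit:
carry_out:
  deltas:
    - [[0,0,0.008],[0,0,0],0.058]
    - [[0,0,0.003],[0,0,0],0.058]
    - [[0,0,0.001],[0,0,0],0.058]
    - [[0,0,0],[0,0,0],0.058]
    - [[0,0,0],[0,0,0],0.058]

```text
time_s: 4.17
eef_pos: [0.5797, -0.1491, 0.023]
orientation: [3.14, -0.002, 0.334]
wrist_force: [0.4, -0.6, 0.1]
opening: 0.0575
grip_force: 0.0
```

Emit:
carry_out:
  deltas:
    - [[0,0,0.001],[0,0,0],0.058]
    - [[0,0,0.001],[0,0,0],0.058]
    - [[0,0,0.001],[0,0,0],0.058]
    - [[0,0,0],[0,0,0],0.058]
    - [[0,0,0],[0,0,0],0.058]

```text
time_s: 4.58
eef_pos: [0.5786, -0.1486, 0.0183]
orientation: [-3.142, 0.0, 0.334]
wrist_force: [-0.1, 0.5, -0.4]
opening: 0.0582
grip_force: 0.0
```

Emit:
carry_out:
  deltas:
    - [[0,0,0.001],[0,0,0],0.058]
    - [[0,0,0.001],[0,0,0],0.058]
    - [[0,0,0.001],[0,0,0],0.058]
    - [[0,0,0],[0,0,0],0.058]
    - [[0,0,0],[0,0,0],0.058]

```text
time_s: 5.0
eef_pos: [0.5785, -0.1486, 0.0152]
orientation: [-3.141, 0.0, 0.334]
wrist_force: [0.1, 0.5, -0.0]
opening: 0.0581
grip_force: 0.0
```

Run:
```python
from h import *
s,im=wshot("w2"); print(s["eef_pos"],s["wrist_force"])
for r in cut_out("backing_plate","wrist")[:2]: print(r["confidence"],rect(r["mask"],.008,"wrist",s))
```

```text
[ 0.57849492 -0.1486087   0.01515644] [ 0.10383317  0.464958   -0.00160072]
0.95 (array([ 580.4, -148.8,  111.3,   52.2]), 18.7)
```

View pics/w2.png

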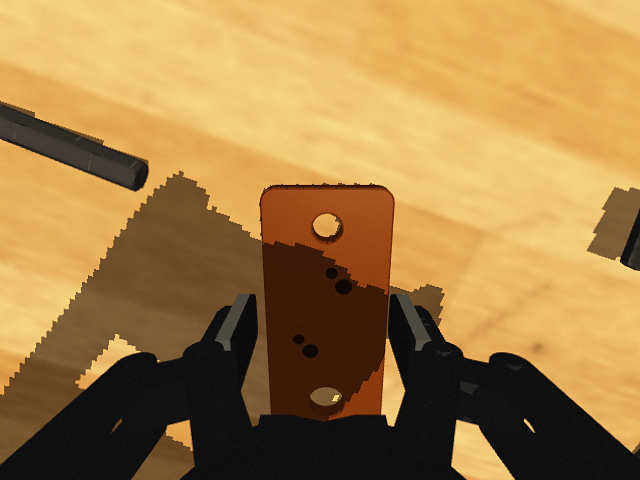

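Both holes can be seen in the grasp view: thin at (327,227), thick at (325,397). The tips are about 2 mm above the bench, so I'll close.

Emit:
carry_out:
  deltas:
    - [[0,0,-0.001],[0,0,0],0.045]
    - [[0,0,0],[0,0,0],0.045]
    - [[0,0,0],[0,0,0],0.045]
    - [[0,0,0],[0,0,0],0.045]
    - [[0,0,0],[0,0,0],0.045]
  newtons: 40

```text
time_s: 5.52
eef_pos: [0.5785, -0.1486, 0.0162]
orientation: [-3.141, 0.0, 0.334]
wrist_force: [-0.5, -0.1, 0.1]
opening: 0.0504
grip_force: 41.6
```

Emit:
carry_out:
  deltas:
    - [[0,0,-0.01],[0,0,0],0.045]
    - [[0,0,-0.025],[0,0,0],0.045]
    - [[0,0,-0.03],[0,0,0],0.045]
    - [[0,0,-0.03],[0,0,0],0.045]
    - [[0,0,-0.03],[0,0,0],0.045]

```text
time_s: 5.93
eef_pos: [0.5783, -0.1485, 0.1431]
orientation: [-3.141, 0.0, 0.334]
wrist_force: [0.2, -0.1, -0.5]
opening: 0.0504
grip_force: 41.8
```

Emit:
carry_out:
  deltas:
    - [[0,-0.02,-0.02],[0,0,0],0.045]
    - [[0,-0.035,-0.02],[0,0,0],0.045]
    - [[0,-0.035,-0.02],[0,0,0],0.045]
    - [[0,-0.035,-0.02],[0,0,0],0.045]
    - [[0,-0.035,0],[0,0,0],0.045]

```text
time_s: 6.35
eef_pos: [0.5277, 0.0035, 0.2273]
orientation: [3.138, -0.008, 0.333]
wrist_force: [1.4, 1.1, 0.1]
opening: 0.0503
grip_force: 41.9
```

Emit:
carry_out:
  deltas:
    - [[0,-0.035,0],[0,0,0],0.045]
    - [[0,-0.035,0],[0,0,0],0.045]
    - [[0,-0.035,0],[0,0,0],0.045]
    - [[0,-0.035,0],[0,0,0],0.045]
    - [[0,-0.035,0],[0,0,0],0.045]

```text
time_s: 6.77
eef_pos: [0.4679, 0.1693, 0.2221]
orientation: [3.142, -0.001, 0.334]
wrist_force: [0.9, 0.3, -0.7]
opening: 0.0506
grip_force: 41.9
```

Emit:
carry_out:
  deltas:
    - [[0,-0.035,0],[0,0,0],0.045]
    - [[0,-0.035,0],[0,0,0],0.045]
    - [[0,-0.035,0],[0,0,0],0.045]
    - [[0,-0.035,0],[0,0,0],0.045]
    - [[0,-0.02,0],[0,0,0],0.045]

```text
time_s: 7.18
eef_pos: [0.4149, 0.3217, 0.2221]
orientation: [-3.14, -0.001, 0.336]
wrist_force: [0.1, -0.4, -0.6]
opening: 0.0502
grip_force: 41.9
```

Emit:
carry_out:
  deltas:
    - [[0,0,0],[0,0,0.084],0.045]
    - [[0,0,0],[0,0,0.084],0.045]
    - [[0,0,0],[0,0,0.084],0.045]
    - [[0,0,0],[0,0,0.084],0.045]
    - [[0,0,0],[0,0,0.084],0.045]

```text
time_s: 7.6
eef_pos: [0.4162, 0.3191, 0.2219]
orientation: [-3.141, -0.0, -0.09]
wrist_force: [0.3, -0.2, -0.5]
opening: 0.0504
grip_force: 41.9
```

Emit:
carry_out:
  deltas:
    - [[0,0,0],[0,0,0],0.045]
    - [[0,0,0],[0,0,0],0.045]
    - [[0,0,0],[0,0,0],0.045]
    - [[0,0,0],[0,0,0],0.045]
    - [[0,0,0],[0,0,0],0.045]

```text
time_s: 8.02
eef_pos: [0.4164, 0.319, 0.2214]
orientation: [3.142, -0.0, -0.086]
wrist_force: [0.1, 0.3, -1.2]
opening: 0.0503
grip_force: 41.9
```

Run:
```python
from h import *
s,im=wshot("w3"); print(s["eef_pos"],s["orientation"],s["opening"])
for r in cut_out("jig_base","wrist")[:2]: print(r["confidence"],rect(r["mask"],.024,"wrist",s))
print(place_of("jig_base","wrist")[:1])
```

```text
[0.41639926 0.31898724 0.2213891 ] [ 3.14158020e+00 -5.26893093e-07 -8.55137011e-02] 0.050287984082702644
0.73 (array([509.3, 342. , 127.4,  45. ]), -2.7)
[{'location': [0.4946, 0.3421, 0.0018], 'confidence': 0.82}]
```

View pics/w3.png

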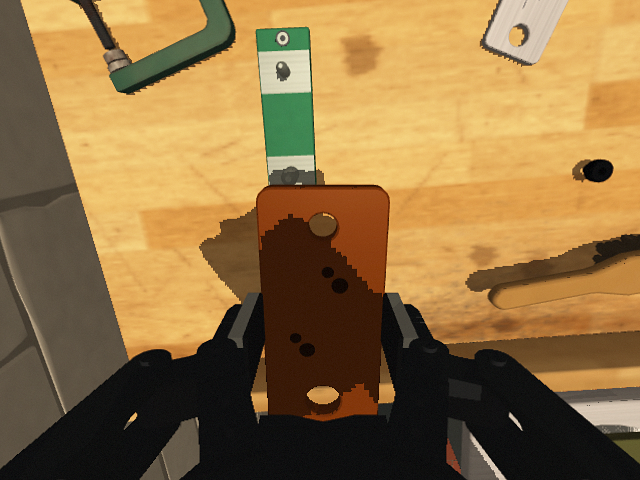

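The view shows the pins at about (283,71) thin and (290,173) thick. The plate is held with its holes at (323,225) and (322,396). I'll zoom in on the pins.

Run:
```python
from h import *
im=cv2.imread("pics/w3.png")
a=cv2.resize(im[20:190,250:325],None,fx=4.4,fy=3.5,interpolation=cv2.INTER_CUBIC)[:595]
b=cv2.resize(im[205:245,300:345],(330,297),interpolation=cv2.INTER_CUBIC);c=cv2.resize(im[378:418,300:345],(330,298),interpolation=cv2.INTER_CUBIC)
o=np.hstack([a,np.vstack([b,c])[:a.shape[0]]]); print(a.shape,o.shape); cv2.imwrite("pics/w3c.png",o)
```

```text
(595, 330, 3) (595, 660, 3)
```

View pics/w3c.png

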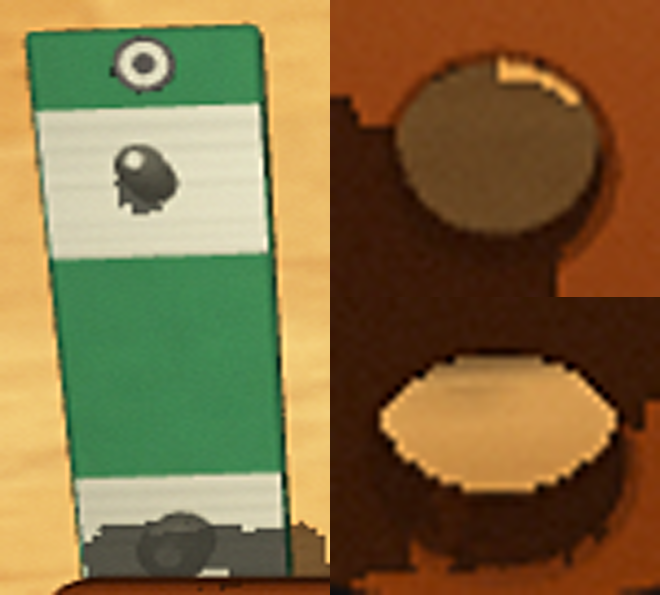

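```bash
cat > st3.json <<'E'
E
python3 - <<'E'
from h import *
s=observe(); print(s["time_s"],s["eef_pos"])
P=lambda x,y:(x/4.4+250,y/3.5+20)
pts=dict(fl=P(27,33),fr=P(262,27),le=P(83,575),re=P(284,575),lm=P(55,290),rm=P(275,290),screw=P(143,64),p1a=P(149,107),p1b=P(160,253),p2a=P(179,476))
w=px2w(list(pts.values()),.024,"wrist",s)
for k,v in zip(pts,w): print(k,np.round(v*1000,1))
L=w[[0,5-1,2]];
g=lambda a,b:np.degrees(np.arctan2(*(a-b)[::-1]))
print("yaw",g(w[0],w[2]),g(w[1],w[3]),"width",np.linalg.norm(w[0]-w[1]),np.linalg.norm(w[2]-w[3]))
# plate holes in tool frame; plate top at tool z=.0082
z=s["eef_pos"][2]-.0082
Q=lambda x,y,r0:(x*45/330+300,y*40/297+r0)
h=px2w([Q(500,145,205),Q(497,352+68+0-297+0,378)],z,"wrist",s)
Tw=R.from_euler("xyz",s["orientation"]).as_matrix()
print("holes tool",np.round((np.c_[h,[z,z]]-s["eef_pos"])@Tw*1000,1), np.linalg.norm(h[0]-h[1]))
for c in ["top","side"]:
    camera(c)
    for r in cut_out("jig_base",c)[:2]: print(c,r["confidence"],rect(r["mask"],.024,c))
E
```

```text
8.1667 [0.41641131 0.31903191 0.22132284]
fl [572.5 359.7]
fr [570.1 316.7]
le [448.  366.1]
re [444.4 324.5]
lm [517.5 362.3]
rm [513.8 319.7]
screw [564.5 339.3]
p1a [555.6 339.3]
p1b [524. 341.]
p2a [471.4 343.4]
yaw -2.9477332700106738 -3.5237356543058342 width 0.04306287937390194 0.04182193766303369
holes tool [[ 40.8  17.2   8.2]
 [-40.6  20.1   8.2]] 0.08145552773084816
top 0.84 (array([497.1, 341.4, 149.4,  49.3]), -2.5)
side 0.56 (array([501.9, 336.8, 156.1,  87.5]), -6.1)
```

```bash
rm st3.json
cat >> h.py <<'E'
def tool_pts(uv,zt,s):
    "pixels -> tool-frame points on the tool plane z=zt"
    z=s["eef_pos"][2]-zt; h=px2w(uv,z,"wrist",s); M=R.from_euler("xyz",s["orientation"]).as_matrix()
    return (np.c_[h,np.full(len(h),z)]-s["eef_pos"])@M
def go(s,xyz,yaw):
    "shift (present tool axes) and turn about tool z to bring the TCP there"
    M=R.from_euler("xyz",s["orientation"]).as_matrix(); d=(np.array(xyz)-s["eef_pos"])@M
    t=-(yaw-s["orientation"][2]); return np.round(d,4), round((t+np.pi)%(2*np.pi)-np.pi,4)
E
python3 - <<'E'
from h import *
s=observe()
t=tool_pts([(323.6,225.5),(323.9,399.8)],.0082,s); print(np.round(t*1000,1))
m=t.mean(0); a=np.arctan2(t[0,1]-t[1,1],t[0,0]-t[1,0]); print(m,a)
# plate yaw world = tool yaw - a ; plate centre in tool = m
yaw=-.054+a; c,n=np.cos(yaw),np.sin(yaw)
off=np.array([c*m[0]+n*m[1], n*m[0]-c*m[1]])
print("target",np.array([.4976,.3425])-off,yaw, go(s,[*(np.array([.4976,.3425])-off),.12],yaw))
E
```

```text
[[ 40.5  -0.3   8.2]
 [-43.5  -0.1   8.2]]
[-0.00152098 -0.00022415  0.00820006] -0.0019996000188096117
target [0.49910605 0.34219107] -0.05599960001880961 (array([ 0.0804, -0.0302,  0.1013]), np.float64(-0.0301))
```

Emit:
carry_out:
  deltas:
    - [[0.02,-0.01,0.02],[0,0,0],0.045]
    - [[0.03,-0.01,0.02],[0,0,0],0.045]
    - [[0.02,-0.01,0.02],[0,0,0],0.045]
    - [[0.01,0,0.02],[0,0,0],0.045]
    - [[0,0,0.02],[0,0,-0.03],0.045]

```text
time_s: 8.78
eef_pos: [0.5009, 0.3423, 0.1205]
orientation: [-3.141, -0.001, -0.057]
wrist_force: [-0.7, -0.9, -0.9]
opening: 0.0504
grip_force: 41.9
```

Emit:
carry_out:
  deltas:
    - [[0,0,0.02],[0,0,0],0.045]
    - [[0,0,0.015],[0,0,0],0.045]
    - [[0,0,0.005],[0,0,0],0.045]
    - [[0,0,0],[0,0,0],0.045]
    - [[0,0,0],[0,0,0],0.045]

```text
time_s: 9.2
eef_pos: [0.499, 0.3422, 0.0818]
orientation: [-3.141, -0.0, -0.056]
wrist_force: [-0.5, -0.8, 0.0]
opening: 0.0506
grip_force: 41.9
```

Run:
```python
from h import *
s,im=wshot(None); print(s["eef_pos"],s["orientation"][2], go(s,[.4991,.3422,.0402],-.056))
b=cv2.resize(im[200:250,290:355],(390,300),interpolation=cv2.INTER_CUBIC);c=cv2.resize(im[370:420,290:355],(390,300),interpolation=cv2.INTER_CUBIC)
cv2.imwrite("pics/w4.png",np.hstack([b,c])[:,:,::-1])
```

```text
[0.4989761  0.34222591 0.08181919] -0.05612115906781945 (array([0.0001, 0.    , 0.0416]), np.float64(-0.0001))
```

View pics/w4.png

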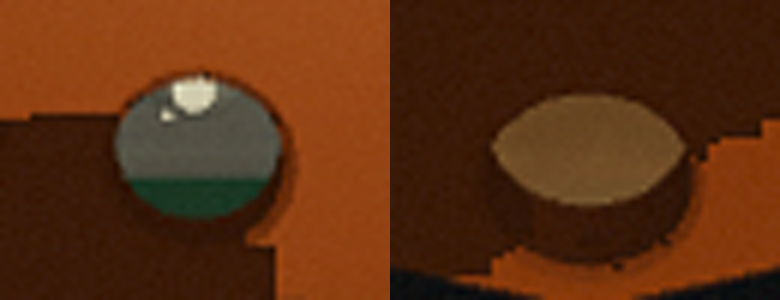

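The thin pin's nose shows through the thin hole and is laterally centred, so I'll lower gently.

Emit:
carry_out:
  deltas:
    - [[0,0,0.004],[0,0,0],0.045]
    - [[0,0,0.004],[0,0,0],0.045]
    - [[0,0,0.003],[0,0,0],0.045]
    - [[0,0,0.003],[0,0,0],0.045]
    - [[0,0,0.003],[0,0,0],0.045]

```text
time_s: 9.67
eef_pos: [0.4987, 0.342, 0.0641]
orientation: [3.142, -0.0, -0.056]
wrist_force: [-0.3, 0.8, -0.3]
opening: 0.0501
grip_force: 42.0
```

Emit:
carry_out:
  deltas:
    - [[0,0,0.002],[0,0,0],0.045]
    - [[0,0,0.002],[0,0,0],0.045]
    - [[0,0,0.002],[0,0,0],0.045]
    - [[0,0,0],[0,0,0],0.045]
    - [[0,0,0],[0,0,0],0.045]

```text
time_s: 10.08
eef_pos: [0.4988, 0.3421, 0.0582]
orientation: [-3.142, -0.0, -0.056]
wrist_force: [1.5, 0.8, -2.5]
opening: 0.0505
grip_force: 41.8
```

Emit:
carry_out:
  deltas:
    - [[0,0,0.004],[0,0,0],0.045]
    - [[0,0,0.004],[0,0,0],0.045]
    - [[0,0,0.004],[0,0,0],0.045]
    - [[0,0,0.003],[0,0,0],0.045]
    - [[0,0,0.001],[0,0,0],0.045]

```text
time_s: 10.5
eef_pos: [0.4988, 0.3421, 0.0419]
orientation: [-3.142, -0.0, -0.056]
wrist_force: [1.6, 0.2, 0.3]
opening: 0.0506
grip_force: 42.0
```

Emit:
carry_out:
  deltas:
    - [[0,0,0.001],[0,0,0],0.045]
    - [[0,0,0.001],[0,0,0],0.045]
    - [[0,0,0],[0,0,0],0.045]
    - [[0,0,0],[0,0,0],0.045]
    - [[0,0,0],[0,0,0],0.045]

```text
time_s: 10.92
eef_pos: [0.4988, 0.3421, 0.0403]
orientation: [-3.141, -0.0, -0.056]
wrist_force: [2.6, 0.8, -2.0]
opening: 0.0509
grip_force: 41.8
```

Emit:
carry_out:
  deltas:
    - [[0,0,0],[0,0,0],0.085]
    - [[0,0,0],[0,0,0],0.085]
    - [[0,0,0],[0,0,0],0.085]
    - [[0,0,0],[0,0,0],0.085]
    - [[0,0,-0.01],[0,0,0],0.085]

```text
time_s: 11.33
eef_pos: [0.497, 0.3411, 0.0484]
orientation: [3.139, 0.004, -0.056]
wrist_force: [-0.2, -0.3, 0.2]
opening: 0.0851
grip_force: 0.0
```

Emit:
carry_out:
  deltas:
    - [[0,0,-0.02],[0,0,0],0.085]
    - [[0,0,-0.025],[0,0,0],0.085]
    - [[0,0,-0.025],[0,0,0],0.085]
    - [[0,0,-0.025],[0,0,0],0.085]
    - [[0,0,-0.005],[0,0,0],0.085]

```text
time_s: 11.75
eef_pos: [0.5012, 0.3435, 0.1567]
orientation: [-3.137, -0.008, -0.056]
wrist_force: [1.1, 0.6, 0.8]
opening: 0.0849
grip_force: 0.0
```

Emit:
carry_out:
  deltas:
    - [[0,0,0],[0,0,0],0.085]
    - [[0,0,0],[0,0,0],0.085]
    - [[0,0,0],[0,0,0],0.085]
    - [[0,0,0],[0,0,0],0.085]
    - [[0,0,0],[0,0,0],0.085]

```text
time_s: 12.17
eef_pos: [0.4978, 0.3416, 0.1484]
orientation: [3.14, 0.003, -0.056]
wrist_force: [-0.9, 0.0, -0.3]
opening: 0.0852
grip_force: 0.0
```

Run:
```python
from h import *
s,im=wshot("w5"); print(s["eef_pos"],s["orientation"][2])
for r in cut_out("backing_plate","wrist")[:2]: print(r["confidence"],rect(r["mask"],.032,"wrist",s))
camera("top")
for q,z in [("backing_plate",.032),("work_blank",.008)]:
  for r in cut_out(q,"top")[:2]: print(q,r["confidence"],rect(r["mask"],z,"top"))
print(go(s,[.5935,.123,.15],-.47))
```

```text
[0.49783033 0.34156056 0.14840185] -0.05625412305264099
0.72 (array([497.1, 342.9, 116.2,  52.1]), -3.3)
backing_plate 0.86 (array([526.5, 340.8,  58.9,  56.2]), 85.0)
work_blank 0.81 (array([590.6, 123.4, 116.4,  52.1]), -25.1)
(array([ 0.1078,  0.2128, -0.0015]), np.float64(0.4137))
```

View pics/w5.png

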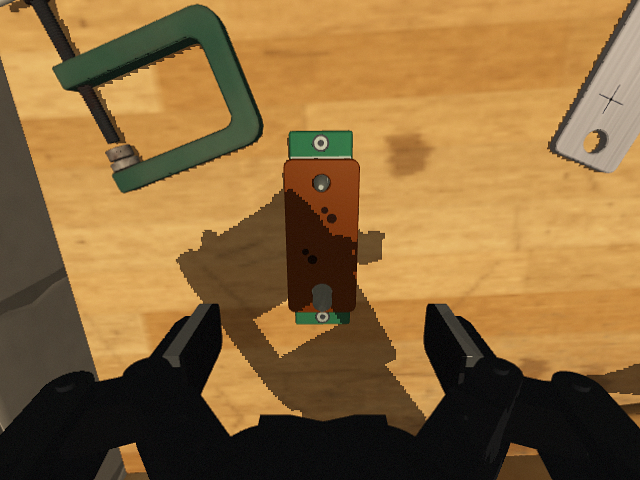

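The backing plate is seated: centre (497.1, 342.9) mm, yaw -3.3°, both pins through. Next is the blank.

Emit:
carry_out:
  deltas:
    - [[0.015,0.025,0.003],[0,0,0],0.085]
    - [[0.015,0.035,0.003],[0,0,0],0.085]
    - [[0.02,0.035,0.003],[0,0,0],0.085]
    - [[0.02,0.035,0.003],[0,0,0],0.085]
    - [[0.015,0.035,0.001],[0,0,0],0.085]

```text
time_s: 12.83
eef_pos: [0.5751, 0.1709, 0.1371]
orientation: [3.142, -0.0, -0.056]
wrist_force: [-0.4, 0.5, -0.8]
opening: 0.0853
grip_force: 0.0
```

Emit:
carry_out:
  deltas:
    - [[0.015,0.033,0],[0,0,0],0.085]
    - [[0.006,0.015,0],[0,0,0.1],0.085]
    - [[0,0,0],[0,0,0.1],0.085]
    - [[0,0,0],[0,0,0.1],0.085]
    - [[0,0,0],[0,0,0.08],0.085]

```text
time_s: 13.25
eef_pos: [0.5928, 0.1227, 0.1373]
orientation: [-3.142, 0.0, -0.442]
wrist_force: [0.7, -0.6, 0.5]
opening: 0.0849
grip_force: 0.0
```

Emit:
carry_out:
  deltas:
    - [[0,0,0],[0,0,0],0.085]
    - [[0,0,0],[0,0,0],0.085]
    - [[0,0,0],[0,0,0],0.085]
    - [[0,0,0],[0,0,0],0.085]
    - [[0,0,0],[0,0,0],0.085]

```text
time_s: 13.67
eef_pos: [0.5925, 0.1236, 0.1373]
orientation: [3.142, 0.0, -0.435]
wrist_force: [-0.2, -0.7, 0.2]
opening: 0.0848
grip_force: 0.0
```

Run:
```python
from h import *
s,im=wshot("w6"); print(s["eef_pos"],s["orientation"][2])
for r in cut_out("work_blank","wrist")[:2]:
    (x,y,*ab),t=q=rect(r["mask"],.008,"wrist",s); print(r["confidence"],q, go(s,[x/1e3,y/1e3,.0162],np.radians(t)))
```

```text
[0.59253156 0.12361138 0.13731909] -0.43513205877324634
```

Run:
```python
from h import *
s,im=wshot("w6"); print(s["eef_pos"],s["orientation"][2])
f=0
rs=cut_out("work_blank","wrist")[:1]
if not rs:
    hsv=cv2.cvtColor(im,cv2.COLOR_RGB2HSV); m=((hsv[...,1]<60)&(hsv[...,2]>40)).astype(np.uint8); n,l,st,c=cv2.connectedComponentsWithStats(m)
    i=1+np.argmax(st[1:,4]); print(st[i]); rs=[dict(mask=l==i,confidence=0)]
(x,y,*ab),t=q=rect(rs[0]["mask"],.008,"wrist",s); print(rs[0]["confidence"],q, go(s,[x/1e3,y/1e3,.0162],np.radians(t)))
```

```text
[0.59257016 0.12355654 0.13737206] -0.43556315485916763
0.9 (array([591.5, 123.4, 117.3,  53.3]), -24.5) (array([-0.0009,  0.0006,  0.1212]), np.float64(-0.008))
```

Emit:
carry_out:
  deltas:
    - [[-0.001,0,0.02],[0,0,-0.008],0.06]
    - [[0,0,0.02],[0,0,0],0.06]
    - [[0,0,0.025],[0,0,0],0.06]
    - [[0,0,0.025],[0,0,0],0.06]
    - [[0,0,0.015],[0,0,0],0.06]

```text
time_s: 14.28
eef_pos: [0.5901, 0.1237, 0.0295]
orientation: [3.14, 0.003, -0.428]
wrist_force: [0.1, 0.2, -0.3]
opening: 0.0602
grip_force: 0.0
```

Emit:
carry_out:
  deltas:
    - [[0,0,0.008],[0,0,0],0.058]
    - [[0,0,0.005],[0,0,0],0.058]
    - [[0,0,0.003],[0,0,0],0.058]
    - [[0,0,0],[0,0,0],0.058]
    - [[0,0,0],[0,0,0],0.058]

```text
time_s: 14.7
eef_pos: [0.5926, 0.124, 0.0175]
orientation: [-3.141, -0.002, -0.428]
wrist_force: [0.3, 0.6, -0.1]
opening: 0.0578
grip_force: 0.0
```

Emit:
carry_out:
  deltas:
    - [[0,0,0],[0,0,0],0.045]
    - [[0,0,0],[0,0,0],0.045]
    - [[0,0,0],[0,0,0],0.045]
    - [[0,0,0],[0,0,0],0.045]
    - [[0,0,0],[0,0,0],0.045]
  newtons: 50

```text
time_s: 15.12
eef_pos: [0.5931, 0.124, 0.0183]
orientation: [-3.14, -0.003, -0.428]
wrist_force: [-1.0, -0.9, 6.3]
opening: 0.0494
grip_force: 52.5
```

Emit:
carry_out:
  deltas:
    - [[0,0,-0.01],[0,0,0],0.045]
    - [[0,0,-0.025],[0,0,0],0.045]
    - [[0,0,-0.03],[0,0,0],0.045]
    - [[0,0,-0.03],[0,0,0],0.045]
    - [[0,0,-0.01],[0,0,0],0.045]

```text
time_s: 15.53
eef_pos: [0.5941, 0.1243, 0.1267]
orientation: [-3.137, -0.007, -0.428]
wrist_force: [2.2, 0.6, -0.2]
opening: 0.0501
grip_force: 52.4
```

Run:
```python
from h import *
s,im=wshot("w7"); print(s["eef_pos"],s["orientation"][2])
b=cv2.resize(im[195:255,285:360],(390,312),interpolation=cv2.INTER_CUBIC);c=cv2.resize(im[365:425,285:360],(390,312),interpolation=cv2.INTER_CUBIC)
cv2.imwrite("pics/w7c.png",np.hstack([b,c])[:,:,::-1])
```

```text
[0.59407889 0.1242557  0.12673199] -0.4281368853609251
```

View pics/w7c.png

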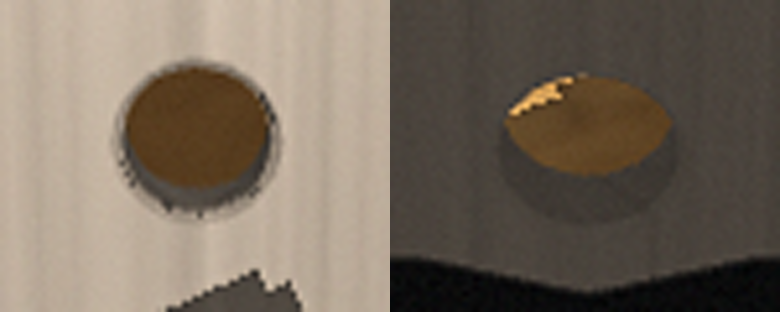

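```bash
cat >> h.py <<'E'
def fit(uv,zt,s,base=(.4976,.3426),byaw=-.055,z=.12):
    t=tool_pts(uv,zt,s); m=t.mean(0); a=np.arctan2(t[0,1]-t[1,1],t[0,0]-t[1,0])
    yaw=byaw+a; c,n=np.cos(yaw),np.sin(yaw); off=np.array([c*m[0]+n*m[1], n*m[0]-c*m[1]]); tg=np.array(base)-off
    print("holes",np.round(t*1000,1).tolist(),"span",np.round(np.linalg.norm(t[0]-t[1])*1000,1),"target",tg.round(4),yaw.round(4),go(s,[*tg,z],yaw)); return tg,yaw
E
python3 - <<'E'
from h import *
s=observe()
for zt in (.0083,.0103): fit([(322.9,221.7),(323.1,393.7)],zt,s)
E
```

```text
holes [[41.7, -0.4, 8.6], [-40.1, -0.4, 8.0]] span 81.7 target [0.4968 0.3422] -0.0559 (array([-0.1796, -0.1576,  0.0066]), np.float64(-0.3723))
holes [[41.1, -0.4, 10.6], [-41.8, -0.4, 10.0]] span 83.0 target [0.4979 0.3422] -0.0559 (array([-0.1785, -0.1581,  0.0066]), np.float64(-0.3723))
```

Emit:
carry_out:
  deltas:
    - [[-0.018,-0.016,0],[0,0,0],0.045]
    - [[-0.025,-0.022,0],[0,0,0],0.045]
    - [[-0.025,-0.022,0],[0,0,0],0.045]
    - [[-0.025,-0.022,0],[0,0,0],0.045]
    - [[-0.025,-0.022,0],[0,0,0],0.045]

```text
time_s: 16.0
eef_pos: [0.5255, 0.2681, 0.1191]
orientation: [3.139, 0.002, -0.429]
wrist_force: [1.0, 1.7, -2.2]
opening: 0.0497
grip_force: 52.3
```

Emit:
carry_out:
  deltas:
    - [[-0.025,-0.022,0],[0,0,0],0.045]
    - [[-0.025,-0.022,0],[0,0,0],0.045]
    - [[-0.01,-0.01,0],[0,0,-0.09],0.045]
    - [[0,0,0],[0,0,-0.09],0.045]
    - [[0,0,0],[0,0,-0.09],0.045]

```text
time_s: 16.42
eef_pos: [0.4934, 0.3422, 0.1189]
orientation: [3.139, 0.003, -0.151]
wrist_force: [0.6, -0.9, -1.1]
opening: 0.0497
grip_force: 52.4
```

Emit:
carry_out:
  deltas:
    - [[0,0,0],[0,0,-0.09],0.045]
    - [[0,0,0],[0,0,-0.012],0.045]
    - [[0,0,0],[0,0,0],0.045]
    - [[0,0,0],[0,0,0],0.045]
    - [[0,0,0],[0,0,0],0.045]

```text
time_s: 16.83
eef_pos: [0.4951, 0.3412, 0.1207]
orientation: [3.141, 0.001, -0.058]
wrist_force: [0.6, -0.0, -1.9]
opening: 0.0498
grip_force: 52.4
```

Run:
```python
from h import *
s,im=wshot(None); print(s["eef_pos"],s["orientation"],go(s,[.498,.3422,.085],-.056))
b=cv2.resize(im[195:255,285:360],(390,312),interpolation=cv2.INTER_CUBIC);c=cv2.resize(im[365:425,285:360],(390,312),interpolation=cv2.INTER_CUBIC)
cv2.imwrite("pics/w8c.png",np.hstack([b,c])[:,:,::-1])
fit([(322.9,221.7),(323.1,393.7)],.0105,s)
```

```text
[0.49512798 0.34118974 0.12066358] [ 3.14108730e+00  7.98405617e-04 -5.77564778e-02] (array([ 0.0028, -0.0012,  0.0357]), np.float64(-0.0018))
holes [[41.4, -0.6, 10.5], [-42.1, -0.5, 10.5]] span 83.5 target [0.4979 0.342 ] -0.0559 (array([ 0.0027, -0.001 ,  0.0007]), np.float64(-0.0019))
```

Emit:
carry_out:
  deltas:
    - [[0.003,-0.001,0.01],[0,0,-0.002],0.045]
    - [[0,0,0.015],[0,0,0],0.045]
    - [[0,0,0.01],[0,0,0],0.045]
    - [[0,0,0],[0,0,0],0.045]
    - [[0,0,0],[0,0,0],0.045]

```text
time_s: 17.3
eef_pos: [0.4977, 0.3419, 0.0849]
orientation: [3.14, 0.002, -0.054]
wrist_force: [-0.5, -0.4, -0.8]
opening: 0.0496
grip_force: 52.3
```

Emit:
carry_out:
  deltas:
    - [[0,0,0.004],[0,0,0],0.045]
    - [[0,0,0.004],[0,0,0],0.045]
    - [[0,0,0.003],[0,0,0],0.045]
    - [[0,0,0.002],[0,0,0],0.045]
    - [[0,0,0],[0,0,0],0.045]

```text
time_s: 17.72
eef_pos: [0.4981, 0.3422, 0.0728]
orientation: [3.141, 0.001, -0.054]
wrist_force: [-0.0, -0.2, -2.0]
opening: 0.0496
grip_force: 52.4
```

Emit:
carry_out:
  deltas:
    - [[0,0,0.003],[0,0,0],0.045]
    - [[0,0,0.003],[0,0,0],0.045]
    - [[0,0,0.003],[0,0,0],0.045]
    - [[0,0,0],[0,0,0],0.045]
    - [[0,0,0],[0,0,0],0.045]

```text
time_s: 18.13
eef_pos: [0.4982, 0.3422, 0.0639]
orientation: [3.141, 0.001, -0.054]
wrist_force: [0.3, 0.9, -0.9]
opening: 0.0498
grip_force: 52.4
```

Emit:
carry_out:
  deltas:
    - [[0,0,0.003],[0,0,0],0.045]
    - [[0,0,0.003],[0,0,0],0.045]
    - [[0,0,0.003],[0,0,0],0.045]
    - [[0,0,0.002],[0,0,0],0.045]
    - [[0,0,0],[0,0,0],0.045]

```text
time_s: 18.55
eef_pos: [0.4979, 0.3421, 0.0525]
orientation: [3.141, 0.001, -0.054]
wrist_force: [-0.1, -0.3, -1.4]
opening: 0.0494
grip_force: 52.4
```

Emit:
carry_out:
  deltas:
    - [[0,0,0.001],[0,0,0],0.045]
    - [[0,0,0.001],[0,0,0],0.045]
    - [[0,0,0.001],[0,0,0],0.045]
    - [[0,0,0],[0,0,0],0.045]
    - [[0,0,0],[0,0,0],0.045]

```text
time_s: 18.97
eef_pos: [0.4985, 0.3424, 0.0504]
orientation: [-3.142, -0.0, -0.054]
wrist_force: [0.0, 0.1, -1.2]
opening: 0.0497
grip_force: 52.4
```

Emit:
carry_out:
  deltas:
    - [[0,0,0.001],[0,0,0],0.045]
    - [[0,0,0.001],[0,0,0],0.045]
    - [[0,0,0],[0,0,0],0.045]
    - [[0,0,0],[0,0,0],0.045]
    - [[0,0,0],[0,0,0],0.045]

```text
time_s: 19.38
eef_pos: [0.4986, 0.3424, 0.0502]
orientation: [3.141, 0.0, -0.054]
wrist_force: [-5.0, -3.0, 8.8]
opening: 0.0499
grip_force: 53.6
```

Emit:
carry_out:
  deltas:
    - [[0,0,0],[0,0,0],0.085]
    - [[0,0,0],[0,0,0],0.085]
    - [[0,0,0],[0,0,0],0.085]
    - [[0,0,0],[0,0,0],0.085]
    - [[0,0,-0.01],[0,0,0],0.085]

```text
time_s: 19.8
eef_pos: [0.4969, 0.3415, 0.0562]
orientation: [3.139, 0.004, -0.054]
wrist_force: [-0.4, -0.3, -0.1]
opening: 0.085
grip_force: 0.0
```

Emit:
carry_out:
  deltas:
    - [[0,0,-0.02],[0,0,0],0.085]
    - [[0,0,-0.025],[0,0,0],0.085]
    - [[0,0,-0.025],[0,0,0],0.085]
    - [[0,0,-0.015],[0,0,0],0.085]
    - [[0,0,-0.005],[0,0,0],0.085]

```text
time_s: 20.22
eef_pos: [0.5002, 0.3434, 0.1529]
orientation: [-3.138, -0.006, -0.054]
wrist_force: [-0.0, -0.6, 0.3]
opening: 0.0846
grip_force: 0.0
```

Emit:
carry_out:
  deltas:
    - [[0,0,0],[0,0,0],0.085]
    - [[0,0,0],[0,0,0],0.085]
    - [[0,0,0],[0,0,0],0.085]
    - [[0,0,0],[0,0,0],0.085]
    - [[0,0,0],[0,0,0],0.085]

```text
time_s: 20.63
eef_pos: [0.4977, 0.3419, 0.1467]
orientation: [3.14, 0.002, -0.054]
wrist_force: [-0.3, -0.7, -0.9]
opening: 0.0849
grip_force: 0.0
```

Run:
```python
from h import *
s,im=wshot("w9"); print(s["eef_pos"],s["orientation"][2])
for q in ("work_blank","backing_plate"):
  for r in cut_out(q,"wrist")[:2]: print(q,r["confidence"],rect(r["mask"],.040,"wrist",s))
camera("top")
for r in cut_out("bush_plate","top")[:2]: print(r["confidence"],rect(r["mask"],.012,"top"))
print(go(s,[.518,-.345,.15],-.171))
```

```text
[0.49769177 0.34193027 0.14670422] -0.05420460593230425
work_blank 0.96 (array([498.8, 343.4, 115.5,  52.6]), -3.2)
0.91 (array([ 518.9, -343.7,  113.2,   54.5]), -11.4)
(array([ 0.0575,  0.6848, -0.0024]), np.float64(0.1168))
```

View pics/w9.png

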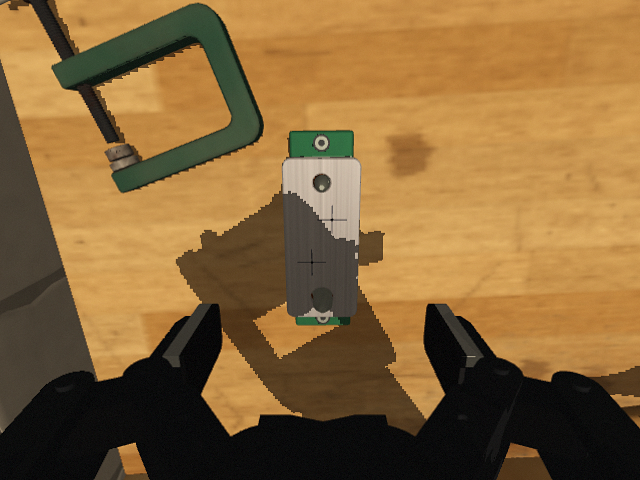

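The blank is seated, with both pins showing through at (322,182) and (321,299). Next is the jig plate.

Emit:
carry_out:
  deltas:
    - [[0.003,0.02,0],[0,0,0],0.085]
    - [[0.003,0.035,0],[0,0,0],0.085]
    - [[0.003,0.04,0],[0,0,0],0.085]
    - [[0.003,0.04,0],[0,0,0],0.085]
    - [[0.003,0.04,0],[0,0,0],0.085]

```text
time_s: 21.3
eef_pos: [0.5036, 0.1654, 0.1484]
orientation: [-3.142, -0.0, -0.053]
wrist_force: [-0.1, -0.4, -0.9]
opening: 0.0849
grip_force: 0.0
```

Emit:
carry_out:
  deltas:
    - [[0.003,0.04,0],[0,0,0],0.085]
    - [[0.003,0.04,0],[0,0,0],0.085]
    - [[0.003,0.04,0],[0,0,0],0.085]
    - [[0.003,0.04,0],[0,0,0],0.085]
    - [[0.003,0.04,0],[0,0,0],0.085]

```text
time_s: 21.72
eef_pos: [0.5078, -0.0356, 0.1487]
orientation: [3.142, -0.001, -0.054]
wrist_force: [1.4, 0.2, -0.1]
opening: 0.085
grip_force: 0.0
```

Emit:
carry_out:
  deltas:
    - [[0.003,0.04,0],[0,0,0],0.085]
    - [[0.003,0.04,0],[0,0,0],0.085]
    - [[0.003,0.04,0],[0,0,0],0.085]
    - [[0.003,0.04,0],[0,0,0],0.085]
    - [[0.003,0.04,0],[0,0,0],0.085]

```text
time_s: 22.13
eef_pos: [0.5119, -0.2364, 0.1486]
orientation: [3.141, -0.001, -0.055]
wrist_force: [1.3, 0.2, -0.2]
opening: 0.0852
grip_force: 0.0
```

Emit:
carry_out:
  deltas:
    - [[0.005,0.04,0],[0,0,0],0.085]
    - [[0.005,0.04,0],[0,0,0],0.085]
    - [[0.003,0.03,0],[0,0,0.06],0.085]
    - [[0,0,0],[0,0,0.065],0.085]
    - [[0,0,0],[0,0,0],0.085]

```text
time_s: 22.55
eef_pos: [0.5189, -0.3467, 0.1482]
orientation: [-3.141, -0.0, -0.183]
wrist_force: [-0.7, 0.5, 0.2]
opening: 0.0852
grip_force: 0.0
```

Emit:
carry_out:
  deltas:
    - [[0,0,0],[0,0,0],0.085]
    - [[0,0,0],[0,0,0],0.085]
    - [[0,0,0],[0,0,0],0.085]
    - [[0,0,0],[0,0,0],0.085]
    - [[0,0,0],[0,0,0],0.085]

```text
time_s: 22.97
eef_pos: [0.5194, -0.344, 0.1484]
orientation: [3.142, -0.0, -0.178]
wrist_force: [0.1, 0.5, 0.2]
opening: 0.0852
grip_force: 0.0
```

Run:
```python
from h import *
s,im=wshot("w10"); print(s["eef_pos"],s["orientation"][2])
for r in cut_out("bush_plate","wrist")[:2]:
    (x,y,*ab),t=q=rect(r["mask"],.012,"wrist",s); print(r["confidence"],q, go(s,[x/1e3,y/1e3,.018],np.radians(t)))
```

```text
[ 0.5193828  -0.34401957  0.14844515] -0.1777108963696845
0.74 (array([ 520.3, -346.1,  116.3,   52.6]), -10.4) (array([0.0013, 0.0019, 0.1304]), np.float64(0.0038))
```

Emit:
carry_out:
  deltas:
    - [[0.001,0.002,0.02],[0,0,0.004],0.06]
    - [[0,0,0.025],[0,0,0],0.06]
    - [[0,0,0.03],[0,0,0],0.06]
    - [[0,0,0.025],[0,0,0],0.06]
    - [[0,0,0.015],[0,0,0],0.06]

```text
time_s: 23.48
eef_pos: [0.5184, -0.3456, 0.0301]
orientation: [-3.14, 0.004, -0.183]
wrist_force: [0.0, 0.6, 0.6]
opening: 0.0602
grip_force: 0.0
```

Emit:
carry_out:
  deltas:
    - [[0,0,0.008],[0,0,0],0.058]
    - [[0,0,0.005],[0,0,0],0.058]
    - [[0,0,0.002],[0,0,0],0.058]
    - [[0,0,0],[0,0,0],0.058]
    - [[0,0,0],[0,0,0],0.058]

```text
time_s: 23.9
eef_pos: [0.5208, -0.3477, 0.0199]
orientation: [3.14, -0.002, -0.183]
wrist_force: [-0.2, 0.0, 0.4]
opening: 0.0579
grip_force: 0.0
```

Emit:
carry_out:
  deltas:
    - [[0,0,0],[0,0,0],0.045]
    - [[0,0,0],[0,0,0],0.045]
    - [[0,0,0],[0,0,0],0.045]
    - [[0,0,0],[0,0,0],0.045]
    - [[0,0,0],[0,0,0],0.045]
  newtons: 80

```text
time_s: 24.32
eef_pos: [0.521, -0.3475, 0.0208]
orientation: [3.141, -0.003, -0.183]
wrist_force: [-1.5, 2.0, 5.5]
opening: 0.0492
grip_force: 81.9
```

Emit:
carry_out:
  deltas:
    - [[0,0,-0.005],[0,0,0],0.045]
    - [[0,0,-0.02],[0,0,0],0.045]
    - [[0,0,-0.03],[0,0,0],0.045]
    - [[0,0,-0.03],[0,0,0],0.045]
    - [[0,0,-0.02],[0,0,0],0.045]

```text
time_s: 24.73
eef_pos: [0.5201, -0.3472, 0.1257]
orientation: [3.141, -0.002, -0.183]
wrist_force: [1.3, -1.7, -3.8]
opening: 0.0487
grip_force: 84.6
```

Emit:
carry_out:
  deltas:
    - [[0,0,0],[0,0,0],0.045]
    - [[0,0,0],[0,0,0],0.045]
    - [[0,0,0],[0,0,0],0.045]
    - [[0,0,0],[0,0,0],0.045]
    - [[0,0,0],[0,0,0],0.045]

```text
time_s: 25.15
eef_pos: [0.5185, -0.3459, 0.1204]
orientation: [-3.139, 0.004, -0.183]
wrist_force: [0.0, 0.4, -4.3]
opening: 0.0491
grip_force: 84.5
```

Run:
```python
from h import *
s,im=wshot("w11"); print(s["eef_pos"],s["orientation"])
b=cv2.resize(im[175:445,250:400],(333,600),interpolation=cv2.INTER_CUBIC);b=cv2.convertScaleAbs(b,alpha=2)
cv2.imwrite("pics/w11c.png",b[:,:,::-1])
```

```text
[ 0.51850317 -0.3459044   0.12041133] [-3.13937691  0.00419762 -0.1832176 ]
```

View pics/w11c.png

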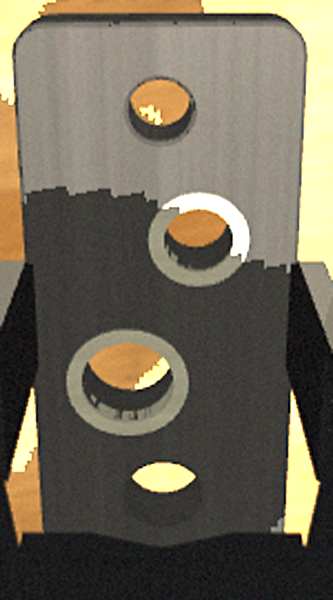

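Run:
```python
from h import *
s=observe(); print(s["eef_pos"],s["orientation"])
uv=np.array([(160,108),(164.5,495),(200,239),(128,382)])/2.222+[250,175]
for zt in (.0078,.0088,.0098):
    t=tool_pts(uv,zt,s)*1000; print(zt,np.round(t,1).tolist())
    M=np.array([(42,0),(-42,0),(17,7),(-14,-7)],float) # plate layout in tool axes (y flipped)
    A,_=cv2.estimateAffinePartial2D(M,t[:,:2].copy(),method=cv2.LMEDS) ; A2=np.linalg.lstsq(np.c_[M,np.ones(4)],t[:,:2],rcond=None)[0]
    print(A2.T.round(3).tolist(), (np.c_[M,np.ones(4)]@A2-t[:,:2]).round(1).tolist())
```

```text
[ 0.51875456 -0.34611217  0.12083805] [-3.13969381  0.00356065 -0.18326483]
0.0078 [[41.3, -0.9, 7.7], [-42.2, -0.0, 8.0], [16.1, 6.5, 7.7], [-14.8, -7.3, 7.9]]
[[0.994, 0.008, -0.642], [-0.01, 1.008, -0.424]] [[-0.2, 0.1], [-0.2, 0.0], [0.2, -0.0], [0.2, -0.0]]
0.0088 [[41.0, -0.9, 8.7], [-43.1, -0.0, 9.0], [15.6, 6.6, 8.7], [-15.5, -7.3, 8.9]]
[[1.001, 0.008, -1.228], [-0.01, 1.015, -0.421]] [[-0.2, 0.1], [-0.2, 0.0], [0.2, -0.0], [0.2, -0.0]]
0.0098 [[40.8, -0.9, 9.7], [-44.0, -0.0, 10.0], [15.2, 6.6, 9.7], [-16.2, -7.4, 9.9]]
[[1.009, 0.008, -1.814], [-0.01, 1.023, -0.418]] [[-0.2, 0.1], [-0.2, 0.0], [0.2, -0.1], [0.2, -0.1]]
```

Emit:
carry_out:
  deltas:
    - [[-0.004,-0.02,-0.005],[0,0,0],0.045]
    - [[-0.007,-0.033,-0.005],[0,0,0],0.045]
    - [[-0.008,-0.036,0],[0,0,0],0.045]
    - [[-0.008,-0.036,0],[0,0,0],0.045]
    - [[-0.008,-0.036,0],[0,0,0],0.045]

```text
time_s: 25.62
eef_pos: [0.514, -0.1807, 0.1324]
orientation: [-3.141, 0.001, -0.184]
wrist_force: [0.9, -1.0, -4.4]
opening: 0.0489
grip_force: 84.7
```

Emit:
carry_out:
  deltas:
    - [[-0.008,-0.036,0],[0,0,0],0.045]
    - [[-0.008,-0.036,0],[0,0,0],0.045]
    - [[-0.008,-0.036,0],[0,0,0],0.045]
    - [[-0.008,-0.036,0],[0,0,0],0.045]
    - [[-0.008,-0.036,0],[0,0,0],0.045]

```text
time_s: 26.03
eef_pos: [0.5074, 0.0037, 0.1326]
orientation: [3.141, 0.001, -0.184]
wrist_force: [0.9, 0.3, -4.6]
opening: 0.0489
grip_force: 84.7
```

Emit:
carry_out:
  deltas:
    - [[-0.008,-0.036,0],[0,0,0],0.045]
    - [[-0.008,-0.036,0],[0,0,0],0.045]
    - [[-0.008,-0.036,0],[0,0,0],0.045]
    - [[-0.008,-0.036,0],[0,0,0],0.045]
    - [[-0.008,-0.036,0],[0,0,0],0.045]

```text
time_s: 26.45
eef_pos: [0.5008, 0.188, 0.1326]
orientation: [3.141, 0.001, -0.183]
wrist_force: [0.4, 0.3, -4.7]
opening: 0.0491
grip_force: 84.7
```

Emit:
carry_out:
  deltas:
    - [[-0.008,-0.036,0],[0,0,0],0.045]
    - [[-0.008,-0.036,0],[0,0,0],0.045]
    - [[-0.006,-0.03,0],[0,0,0],0.045]
    - [[0,-0.01,0],[0,0,-0.06],0.045]
    - [[0,0,0],[0,0,-0.058],0.045]

```text
time_s: 26.87
eef_pos: [0.4999, 0.3032, 0.1325]
orientation: [-3.141, 0.001, -0.059]
wrist_force: [-0.8, -0.5, -5.2]
opening: 0.0491
grip_force: 84.8
```

Emit:
carry_out:
  deltas:
    - [[0,0,0],[0,0,0],0.045]
    - [[0,0,0],[0,0,0],0.045]
    - [[0,0,0],[0,0,0],0.045]
    - [[0,0,0],[0,0,0],0.045]
    - [[0,0,0],[0,0,0],0.045]

```text
time_s: 27.28
eef_pos: [0.5005, 0.2998, 0.1332]
orientation: [3.142, 0.0, -0.067]
wrist_force: [-0.3, 0.8, -5.2]
opening: 0.049
grip_force: 84.8
```

Run:
```python
from h import *
s=observe(); print(s["eef_pos"],s["orientation"],go(s,[.4988,.3421,.09],-.065))
```

```text
[0.50048338 0.29984889 0.13319128] [ 3.14150539e+00  1.97811531e-04 -6.66471497e-02] (array([-0.0045, -0.042 ,  0.0432]), np.float64(-0.0016))
```

Emit:
carry_out:
  deltas:
    - [[-0.002,-0.014,0],[0,0,-0.002],0.045]
    - [[-0.001,-0.014,0],[0,0,0],0.045]
    - [[-0.001,-0.014,0.013],[0,0,0],0.045]
    - [[0,0,0.02],[0,0,0],0.045]
    - [[0,0,0.01],[0,0,0],0.045]

```text
time_s: 27.7
eef_pos: [0.4983, 0.3438, 0.0887]
orientation: [3.141, 0.001, -0.062]
wrist_force: [-1.2, -1.3, -5.3]
opening: 0.049
grip_force: 84.8
```

Emit:
carry_out:
  deltas:
    - [[0,0,0],[0,0,0],0.045]
    - [[0,0,0],[0,0,0],0.045]
    - [[0,0,0],[0,0,0],0.045]
    - [[0,0,0],[0,0,0],0.045]
    - [[0,0,0],[0,0,0],0.045]

```text
time_s: 28.12
eef_pos: [0.5, 0.3429, 0.0917]
orientation: [-3.14, -0.002, -0.064]
wrist_force: [1.0, 0.0, -4.6]
opening: 0.0488
grip_force: 84.9
```

Run:
```python
from h import *
s=observe(); print(s["eef_pos"],s["orientation"],go(s,[.4988,.3421,.0608],-.065))
```

```text
[0.49995349 0.34285904 0.09172453] [-3.14031375e+00 -1.93354263e-03 -6.35817040e-02] (array([-0.0012,  0.0009,  0.0309]), np.float64(0.0014))
```

Emit:
carry_out:
  deltas:
    - [[-0.001,0.001,0.002],[0,0,0.001],0.045]
    - [[0,0,0.003],[0,0,0],0.045]
    - [[0,0,0.003],[0,0,0],0.045]
    - [[0,0,0.003],[0,0,0],0.045]
    - [[0,0,0],[0,0,0],0.045]

```text
time_s: 28.53
eef_pos: [0.4974, 0.3412, 0.0782]
orientation: [3.141, 0.002, -0.064]
wrist_force: [0.0, -0.0, -5.7]
opening: 0.0491
grip_force: 84.9
```

Emit:
carry_out:
  deltas:
    - [[0,0,0.003],[0,0,0],0.045]
    - [[0,0,0.003],[0,0,0],0.045]
    - [[0,0,0.003],[0,0,0],0.045]
    - [[0,0,0],[0,0,0],0.045]
    - [[0,0,0],[0,0,0],0.045]

```text
time_s: 28.95
eef_pos: [0.498, 0.3416, 0.0701]
orientation: [3.141, 0.0, -0.064]
wrist_force: [0.2, 0.5, -4.5]
opening: 0.0487
grip_force: 84.9
```

Emit:
carry_out:
  deltas:
    - [[0,0,0.002],[0,0,0],0.045]
    - [[0,0,0.002],[0,0,0],0.045]
    - [[0,0,0.001],[0,0,0],0.045]
    - [[0,0,0],[0,0,0],0.045]
    - [[0,0,0],[0,0,0],0.045]

```text
time_s: 29.37
eef_pos: [0.4982, 0.3417, 0.0654]
orientation: [-3.141, -0.0, -0.064]
wrist_force: [1.6, 0.5, -5.6]
opening: 0.0488
grip_force: 84.9
```

Emit:
carry_out:
  deltas:
    - [[0,0,0.002],[0,0,0],0.045]
    - [[0,0,0.002],[0,0,0],0.045]
    - [[0,0,0.001],[0,0,0],0.045]
    - [[0,0,0],[0,0,0],0.045]
    - [[0,0,0],[0,0,0],0.045]

```text
time_s: 29.78
eef_pos: [0.4982, 0.3418, 0.0608]
orientation: [-3.141, -0.0, -0.064]
wrist_force: [-1.5, -0.4, -0.7]
opening: 0.0487
grip_force: 85.5
```

Emit:
carry_out:
  deltas:
    - [[0,0,0.001],[0,0,0],0.045]
    - [[0,0,0.001],[0,0,0],0.045]
    - [[0,0,0],[0,0,0],0.045]
    - [[0,0,0],[0,0,0],0.045]
    - [[0,0,0],[0,0,0],0.045]

```text
time_s: 30.2
eef_pos: [0.4983, 0.3418, 0.0608]
orientation: [3.141, 0.0, -0.064]
wrist_force: [-5.4, -4.1, 10.6]
opening: 0.049
grip_force: 86.7
```

Emit:
carry_out:
  deltas:
    - [[0,0,0],[0,0,0],0.085]
    - [[0,0,0],[0,0,0],0.085]
    - [[0,0,0],[0,0,0],0.085]
    - [[0,0,0],[0,0,0],0.085]
    - [[0,0,-0.01],[0,0,0],0.085]

```text
time_s: 30.62
eef_pos: [0.4967, 0.3408, 0.0663]
orientation: [3.139, 0.004, -0.064]
wrist_force: [-0.1, -0.4, -0.6]
opening: 0.0853
grip_force: 0.0
```

Emit:
carry_out:
  deltas:
    - [[0,0,-0.02],[0,0,0],0.085]
    - [[0,0,-0.025],[0,0,0],0.085]
    - [[0,0,-0.025],[0,0,0],0.085]
    - [[0,0,-0.015],[0,0,0],0.085]
    - [[0,0,-0.005],[0,0,0],0.085]

```text
time_s: 31.03
eef_pos: [0.4999, 0.3427, 0.163]
orientation: [-3.138, -0.006, -0.064]
wrist_force: [-0.2, 0.1, 1.0]
opening: 0.085
grip_force: 0.0
```

Emit:
carry_out:
  deltas:
    - [[0,0,0],[0,0,0],0.085]
    - [[0,0,0],[0,0,0],0.085]
    - [[0,0,0],[0,0,0],0.085]
    - [[0,0,0],[0,0,0],0.085]
    - [[0,0,0],[0,0,0],0.085]

```text
time_s: 31.45
eef_pos: [0.4974, 0.3412, 0.1567]
orientation: [3.14, 0.002, -0.064]
wrist_force: [-0.5, 0.1, 0.3]
opening: 0.0852
grip_force: 0.0
```

Run:
```python
from h import *
s,im=wshot("w12"); print(s["eef_pos"],s["orientation"])
for r in cut_out("bush_plate","wrist")[:2]: print(r["confidence"],rect(r["mask"],.052,"wrist",s))
b=cv2.resize(im[130:330,265:375],(330,600),interpolation=cv2.INTER_CUBIC)
cv2.imwrite("pics/w12c.png",cv2.convertScaleAbs(b,alpha=1.8)[:,:,::-1])
camera("top")
for q in ("big_bush","small_bush"):
  for r in place_of(q,"top")[:1]: print(q,r, go(s,[*r["location"][:2],.13],-.064))
```

```text
[0.49736448 0.34124758 0.15668484] [ 3.14012406e+00  2.28263289e-03 -6.42209678e-02]
0.77 (array([497.9, 342.7, 117. ,  53.1]), -3.3)
big_bush {'location': [0.4612, -0.1568, -0.0014], 'confidence': 0.48} (array([-0.0041,  0.4993,  0.0274]), np.float64(-0.0002))
small_bush {'location': [0.4356, 0.06, -0.0019], 'confidence': 0.39} (array([-0.0435,  0.2846,  0.0272]), np.float64(-0.0002))
```

View pics/w12c.png

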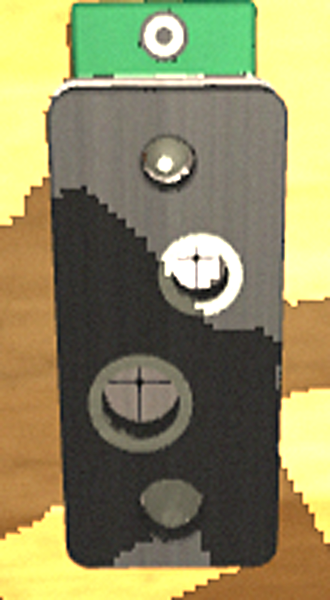

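The jig plate is seated: centre (497.9, 342.7) mm, yaw -3.3°, with the scribed crosses visible in both bush holes. The ring centres are at about pixel (332,221) small and (312,264) big. I'll go to the small bush.

Emit:
carry_out:
  deltas:
    - [[-0.004,0.025,0],[0,0,0],0.085]
    - [[-0.006,0.037,0],[0,0,0],0.085]
    - [[-0.006,0.037,0],[0,0,0],0.085]
    - [[-0.006,0.037,0],[0,0,0],0.085]
    - [[-0.006,0.037,0],[0,0,0],0.085]

```text
time_s: 32.12
eef_pos: [0.4584, 0.1695, 0.1583]
orientation: [3.142, -0.0, -0.063]
wrist_force: [0.2, -1.0, 1.1]
opening: 0.0846
grip_force: 0.0
```

Emit:
carry_out:
  deltas:
    - [[-0.006,0.037,0.01],[0,0,0],0.085]
    - [[-0.006,0.037,0.01],[0,0,0],0.085]
    - [[-0.004,0.037,0.01],[0,0,0],0.085]
    - [[0,0,0.01],[0,0,0],0.085]
    - [[0,0,0],[0,0,0],0.085]

```text
time_s: 32.53
eef_pos: [0.4344, 0.0596, 0.1164]
orientation: [-3.142, 0.003, -0.068]
wrist_force: [-1.1, 0.5, -0.1]
opening: 0.0849
grip_force: 0.0
```

Emit:
carry_out:
  deltas:
    - [[0,0,0],[0,0,0],0.085]
    - [[0,0,0],[0,0,0],0.085]
    - [[0,0,0],[0,0,0],0.085]
    - [[0,0,0],[0,0,0],0.085]
    - [[0,0,0],[0,0,0],0.085]

```text
time_s: 32.95
eef_pos: [0.4364, 0.0619, 0.1188]
orientation: [-3.141, -0.001, -0.062]
wrist_force: [1.0, 0.8, 0.1]
opening: 0.0851
grip_force: 0.0
```

Run:
```python
from h import *
# ring centres from w12 (pose typed in from that shot)
s0=dict(eef_pos=np.array([.49736448,.34124758,.15668484]),orientation=[3.14012406,.00228263289,-.0642209678])
w=px2w([(332,221.3),(311.8,264.2)],.052,"wrist",s0); print("rings s,b",w.round(4).tolist())
for b,y in [((.4979,.3427),-.0576),((.4976,.3426),-.055)]:
    c,n=np.cos(y),np.sin(y); print([ (round(b[0]+c*x-n*v,4),round(b[1]+n*x+c*v,4)) for x,v in [(.017,-.007),(-.014,.007)]])
s,im=wshot("w13"); print(s["eef_pos"],s["orientation"])
for r in cut_out("small_bush","wrist")[:1]:
    ys,xs=np.nonzero(r["mask"]); print(r["confidence"],xs.min(),xs.max(),ys.min(),ys.max())
    (x,y,*ab),t=q=rect(r["mask"],.018,"wrist",s); print(q,go(s,[x/1e3,y/1e3,.029],s["orientation"][2]))
print([ (r["confidence"],r["location"]) for r in place_of("small_bush","wrist")[:2]])
```

```text
rings s,b [[0.5135, 0.3343], [0.4834, 0.3502]]
[(np.float64(0.5145), np.float64(0.3347)), (np.float64(0.4843), np.float64(0.3505))]
[(np.float64(0.5142), np.float64(0.3347)), (np.float64(0.484), np.float64(0.3504))]
[0.43638034 0.06188743 0.11884965] [-3.14149544e+00 -7.90796026e-04 -6.24674296e-02]
0.76 308 337 235 265
(array([434. ,  62.7,  21.6,  19.8]), -3.6) (array([-0.0025, -0.0007,  0.0898]), np.float64(0.0))
[(0.88, [0.4304, 0.0581, -0.0013]), (0.17, [0.4556, -0.1565, -0.0003])]
```

Emit:
carry_out:
  deltas:
    - [[-0.002,-0.001,0.02],[0,0,0],0.04]
    - [[0,0,0.02],[0,0,0],0.04]
    - [[0,0,0.02],[0,0,0],0.04]
    - [[0,0,0.015],[0,0,0],0.04]
    - [[0,0,0.01],[0,0,0],0.04]

```text
time_s: 33.52
eef_pos: [0.4329, 0.0623, 0.0316]
orientation: [3.141, 0.002, -0.064]
wrist_force: [0.4, -0.3, -0.6]
opening: 0.0401
grip_force: 0.0
```

Emit:
carry_out:
  deltas:
    - [[0,0,0.005],[0,0,0],0.035]
    - [[0,0,0],[0,0,0],0.035]
    - [[0,0,0],[0,0,0],0.035]
    - [[0,0,0],[0,0,0],0.035]
    - [[0,0,0],[0,0,0],0.035]

```text
time_s: 33.93
eef_pos: [0.435, 0.0622, 0.0294]
orientation: [-3.141, -0.002, -0.064]
wrist_force: [-0.2, 0.3, 0.2]
opening: 0.035
grip_force: 0.0
```

Run:
```python
from h import *
s,im=wshot("w14"); print(s["eef_pos"],s["orientation"])
b=cv2.resize(im[230:430,222:422],(600,600),interpolation=cv2.INTER_CUBIC)
cv2.imwrite("pics/w14c.png",cv2.convertScaleAbs(b,alpha=2)[:,:,::-1])
```

```text
[0.43497345 0.06221722 0.02944333] [-3.14139924e+00 -2.20346670e-03 -6.41919492e-02]
```

View pics/w14c.png

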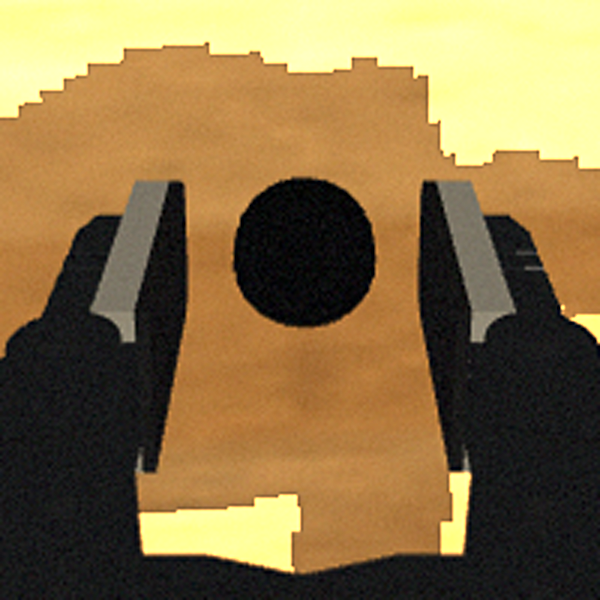

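Run:
```python
from h import *
s=observe(); print(s["eef_pos"],s["orientation"][2])
t=tool_pts([(323.7,314.2),(300,314.2),(347.3,314.2),(323.7,289.3),(323.7,339)],.0134,s); print((t*1000).round(1).tolist())
```

```text
[0.43484778 0.06222814 0.02932921] -0.06419184071709716
[[-1.7, -0.2, 13.4], [-1.7, -10.7, 13.4], [-1.7, 10.2, 13.4], [10.4, -0.2, 13.4], [-14.4, -0.2, 13.4]]
```

I've used the last of the picture views, and the small bush shows centred between the jaws at pixel (324,314). I'll shift 2 mm back, raise 1 mm and close.

Emit:
carry_out:
  deltas:
    - [[-0.002,0,-0.001],[0,0,0],0.035]
    - [[0,0,0],[0,0,0],0.012]
    - [[0,0,0],[0,0,0],0.012]
    - [[0,0,0],[0,0,0],0.012]
    - [[0,0,0],[0,0,0],0.012]
  newtons: 30

```text
time_s: 34.4
eef_pos: [0.4324, 0.0623, 0.0298]
orientation: [-3.142, -0.001, -0.064]
wrist_force: [-0.3, -0.3, 3.8]
opening: 0.0176
grip_force: 29.3
```

Emit:
carry_out:
  deltas:
    - [[0,0,0],[0,0,0],0.012]
    - [[0,0,0],[0,0,0],0.012]
    - [[0,0,0],[0,0,0],0.012]
    - [[0,0,0],[0,0,0],0.012]
    - [[0,0,0],[0,0,0],0.012]

```text
time_s: 34.82
eef_pos: [0.4324, 0.0623, 0.0298]
orientation: [-3.142, -0.001, -0.064]
wrist_force: [-0.8, 0.7, 5.7]
opening: 0.018
grip_force: 29.4
```

Emit:
carry_out:
  deltas:
    - [[0,0,-0.01],[0,0,0],0.012]
    - [[0,0,-0.02],[0,0,0],0.012]
    - [[0,0,-0.03],[0,0,0],0.012]
    - [[0,0,-0.03],[0,0,0],0.012]
    - [[0,0,-0.01],[0,0,0],0.012]

```text
time_s: 35.23
eef_pos: [0.4343, 0.0624, 0.134]
orientation: [-3.141, -0.007, -0.064]
wrist_force: [0.3, 0.6, 0.6]
opening: 0.0183
grip_force: 29.3
```

Run:
```python
from h import *
s,im=wshot("w15"); print(s["eef_pos"],s["orientation"],s["opening"])
for r in cut_out("small_bush","wrist")[:2]:
    ys,xs=np.nonzero(r["mask"]); print(r["confidence"],r["mask"].sum(),xs.min(),xs.max(),ys.min(),ys.max())
print([ (r["confidence"],r["location"]) for r in place_of("small_bush","wrist")[:2]])
```

```text
[0.43428389 0.06237518 0.13395914] [-3.14098308 -0.00715313 -0.06418596] 0.018339806425509246
[(0.6, [0.4348, 0.0581, 0.1037])]
```

Emit:
carry_out:
  deltas:
    - [[0.004,-0.02,0],[0,0,0],0.012]
    - [[0.008,-0.035,0],[0,0,0],0.012]
    - [[0.008,-0.035,0],[0,0,0],0.012]
    - [[0.008,-0.035,0],[0,0,0],0.012]
    - [[0.008,-0.035,0],[0,0,0],0.012]

```text
time_s: 35.8
eef_pos: [0.4767, 0.2207, 0.1262]
orientation: [3.14, 0.004, -0.064]
wrist_force: [0.4, 0.5, 0.2]
opening: 0.018
grip_force: 29.4
```

Emit:
carry_out:
  deltas:
    - [[0.008,-0.035,0],[0,0,0],0.012]
    - [[0.008,-0.035,0],[0,0,0],0.012]
    - [[0.006,-0.03,0],[0,0,0],0.012]
    - [[0.004,-0.016,0],[0,0,0],0.012]
    - [[0,0,0],[0,0,0],0.012]

```text
time_s: 36.22
eef_pos: [0.5107, 0.3359, 0.1261]
orientation: [3.14, 0.004, -0.061]
wrist_force: [-0.1, -1.4, -0.0]
opening: 0.0179
grip_force: 29.4
```

Emit:
carry_out:
  deltas:
    - [[0,0,0],[0,0,0],0.012]
    - [[0,0,0],[0,0,0],0.012]
    - [[0,0,0],[0,0,0],0.012]
    - [[0,0,0],[0,0,0],0.012]
    - [[0,0,0],[0,0,0],0.012]

```text
time_s: 36.63
eef_pos: [0.5115, 0.3328, 0.1293]
orientation: [3.141, 0.0, -0.065]
wrist_force: [0.4, -0.4, -0.2]
opening: 0.0182
grip_force: 29.4
```

Run:
```python
from h import *
s=observe(); print(s["eef_pos"],s["orientation"],go(s,[.5135,.3342,.09],-.064))
```

```text
[0.51146511 0.33282295 0.12926198] [ 3.14142658e+00  1.36686978e-04 -6.53326195e-02] (array([ 0.0019, -0.0015,  0.0393]), np.float64(-0.0013))
```

Emit:
carry_out:
  deltas:
    - [[0.002,-0.0015,0.012],[0,0,0],0.012]
    - [[0,0,0.016],[0,0,0],0.012]
    - [[0,0,0.011],[0,0,0],0.012]
    - [[0,0,0],[0,0,0],0.012]
    - [[0,0,0],[0,0,0],0.012]

```text
time_s: 37.05
eef_pos: [0.5129, 0.3346, 0.0888]
orientation: [3.14, 0.002, -0.064]
wrist_force: [-0.1, -0.5, 0.2]
opening: 0.0176
grip_force: 29.4
```

Emit:
carry_out:
  deltas:
    - [[0,0,0],[0,0,0],0.012]
    - [[0,0,0],[0,0,0],0.012]
    - [[0,0,0],[0,0,0],0.012]
    - [[0,0,0],[0,0,0],0.012]
    - [[0,0,0],[0,0,0],0.012]

```text
time_s: 37.47
eef_pos: [0.5139, 0.3353, 0.0909]
orientation: [-3.141, -0.001, -0.064]
wrist_force: [0.9, -0.3, -0.2]
opening: 0.0179
grip_force: 29.4
```

Run:
```python
from h import *
s,im=wshot("w16"); print(s["eef_pos"],s["orientation"],go(s,[.5135,.3342,.0708],-.064))
print([ (r["confidence"],r["location"]) for r in place_of("small_bush","wrist")[:2]])
for r in cut_out("bush_plate","wrist")[:1]: print(r["confidence"],rect(r["mask"],.052,"wrist",s))
```

```text
[0.5139474  0.33531727 0.09090761] [-3.14106909e+00 -7.96301152e-04 -6.41922789e-02] (array([-0.0004,  0.0012,  0.0201]), np.float64(-0.0002))
[(0.87, [0.5154, 0.3343, 0.0587])]
0.81 (array([526.3, 341. ,  62.2,  52.2]), -3.9)
```

Emit:
carry_out:
  deltas:
    - [[0,0.001,0.002],[0,0,0],0.012]
    - [[0,0,0.003],[0,0,0],0.012]
    - [[0,0,0.003],[0,0,0],0.012]
    - [[0,0,0],[0,0,0],0.012]
    - [[0,0,0],[0,0,0],0.012]

```text
time_s: 38.03
eef_pos: [0.5133, 0.334, 0.0817]
orientation: [3.141, 0.001, -0.064]
wrist_force: [0.1, -0.2, -0.6]
opening: 0.0184
grip_force: 29.4
```

Emit:
carry_out:
  deltas:
    - [[0,0,0.002],[0,0,0],0.012]
    - [[0,0,0.002],[0,0,0],0.012]
    - [[0,0,0],[0,0,0],0.012]
    - [[0,0,0],[0,0,0],0.012]
    - [[0,0,0],[0,0,0],0.012]

```text
time_s: 38.45
eef_pos: [0.5137, 0.3342, 0.0783]
orientation: [-3.142, -0.0, -0.064]
wrist_force: [0.4, -0.3, -0.5]
opening: 0.0179
grip_force: 29.4
```

Emit:
carry_out:
  deltas:
    - [[0,0,0.001],[0,0,0],0.012]
    - [[0,0,0.001],[0,0,0],0.012]
    - [[0,0,0],[0,0,0],0.012]
    - [[0,0,0],[0,0,0],0.012]
    - [[0,0,0],[0,0,0],0.012]

```text
time_s: 38.87
eef_pos: [0.5136, 0.3341, 0.0763]
orientation: [-3.142, -0.0, -0.064]
wrist_force: [-0.2, -0.4, -0.1]
opening: 0.0178
grip_force: 29.4
```

Emit:
carry_out:
  deltas:
    - [[0,0,0.002],[0,0,0],0.012]
    - [[0,0,0.0015],[0,0,0],0.012]
    - [[0,0,0.001],[0,0,0],0.012]
    - [[0,0,0],[0,0,0],0.012]
    - [[0,0,0],[0,0,0],0.012]

```text
time_s: 39.28
eef_pos: [0.5136, 0.3341, 0.0716]
orientation: [3.141, 0.0, -0.064]
wrist_force: [0.2, -0.6, -0.2]
opening: 0.018
grip_force: 29.4
```

Emit:
carry_out:
  deltas:
    - [[0,0,0.001],[0,0,0],0.012]
    - [[0,0,0.001],[0,0,0],0.012]
    - [[0,0,0],[0,0,0],0.012]
    - [[0,0,0],[0,0,0],0.012]
    - [[0,0,0],[0,0,0],0.012]

```text
time_s: 39.7
eef_pos: [0.5138, 0.3343, 0.0709]
orientation: [-3.142, -0.0, -0.064]
wrist_force: [-2.1, -1.1, 4.6]
opening: 0.018
grip_force: 29.9
```

The small bush is home: contact came at the predicted height. I'll release it and go to the big bush.

Emit:
carry_out:
  deltas:
    - [[0,0,0],[0,0,0],0.04]
    - [[0,0,0],[0,0,0],0.04]
    - [[0,0,0],[0,0,0],0.04]
    - [[0,0,-0.005],[0,0,0],0.04]
    - [[0,0,-0.01],[0,0,0],0.04]

```text
time_s: 40.12
eef_pos: [0.5126, 0.3335, 0.0836]
orientation: [3.14, 0.003, -0.064]
wrist_force: [0.9, 0.0, 0.5]
opening: 0.0401
grip_force: 0.0
```

Emit:
carry_out:
  deltas:
    - [[0,0,-0.015],[0,0,0],0.085]
    - [[0,0,-0.02],[0,0,0],0.085]
    - [[0,0,-0.02],[0,0,0],0.085]
    - [[-0.002,0.02,0],[0,0,0],0.085]
    - [[-0.002,0.035,0],[0,0,0],0.085]

```text
time_s: 40.53
eef_pos: [0.5079, 0.2817, 0.1436]
orientation: [-3.138, -0.006, -0.061]
wrist_force: [0.1, -0.5, -0.1]
opening: 0.0852
grip_force: 0.0
```

Emit:
carry_out:
  deltas:
    - [[-0.002,0.036,0],[0,0,0],0.085]
    - [[-0.002,0.036,0],[0,0,0],0.085]
    - [[-0.002,0.036,0],[0,0,0],0.085]
    - [[-0.002,0.036,0],[0,0,0],0.085]
    - [[-0.002,0.036,0],[0,0,0],0.085]

```text
time_s: 40.95
eef_pos: [0.4845, 0.0991, 0.141]
orientation: [-3.141, -0.002, -0.064]
wrist_force: [0.7, 0.4, 0.6]
opening: 0.0848
grip_force: 0.0
```

Emit:
carry_out:
  deltas:
    - [[-0.002,0.036,0],[0,0,0],0.085]
    - [[-0.002,0.036,0],[0,0,0],0.085]
    - [[-0.002,0.036,0],[0,0,0],0.085]
    - [[-0.002,0.036,0],[0,0,0],0.085]
    - [[-0.002,0.036,0],[0,0,0],0.085]

```text
time_s: 41.37
eef_pos: [0.4629, -0.0802, 0.1411]
orientation: [3.141, -0.002, -0.064]
wrist_force: [0.6, 0.3, -0.0]
opening: 0.0853
grip_force: 0.0
```

Emit:
carry_out:
  deltas:
    - [[0,0.036,0.01],[0,0,0],0.085]
    - [[0,0.03,0.01],[0,0,0],0.085]
    - [[0,0.01,0],[0,0,0],0.085]
    - [[0,0,0],[0,0,0],0.085]
    - [[0,0,0],[0,0,0],0.085]

```text
time_s: 41.78
eef_pos: [0.4585, -0.1543, 0.1206]
orientation: [-3.141, -0.001, -0.065]
wrist_force: [-0.4, 0.1, 0.6]
opening: 0.085
grip_force: 0.0
```

Emit:
carry_out:
  deltas:
    - [[0,0,0],[0,0,0],0.085]
    - [[0,0,0],[0,0,0],0.085]
    - [[0,0,0],[0,0,0],0.085]
    - [[0,0,0],[0,0,0],0.085]
    - [[0,0,0],[0,0,0],0.085]

```text
time_s: 42.2
eef_pos: [0.4584, -0.1536, 0.12]
orientation: [3.142, -0.0, -0.063]
wrist_force: [-0.2, -0.3, 0.1]
opening: 0.0851
grip_force: 0.0
```

Run:
```python
from h import *
s,im=wshot("w17"); print(s["eef_pos"],s["orientation"])
for r in cut_out("big_bush","wrist")[:1]:
    ys,xs=np.nonzero(r["mask"]); print(r["confidence"],xs.min(),xs.max(),ys.min(),ys.max())
    (x,y,*ab),t=q=rect(r["mask"],.016,"wrist",s); print(q,go(s,[x/1e3,y/1e3,.0305],s["orientation"][2]))
print([ (r["confidence"],r["location"]) for r in place_of("big_bush","wrist")[:2]])
camera("top"); print([ (r["confidence"],r["location"]) for r in place_of("small_bush","top")[:2]])
```

```text
[ 0.45836391 -0.15363689  0.11999175] [ 3.14155517e+00 -2.49250070e-04 -6.29285034e-02]
0.97 307 347 225 266
(array([ 457.8, -156. ,   29.8,   27.6]), -3.7) (array([-0.0004,  0.0024,  0.0895]), np.float64(0.0))
[(0.67, [0.4554, -0.1573, 0.0024])]
[(0.5, [0.5207, 0.3297, 0.0406])]
```

Emit:
carry_out:
  deltas:
    - [[-0.0005,0.002,0.02],[0,0,0],0.05]
    - [[0,0,0.02],[0,0,0],0.05]
    - [[0,0,0.02],[0,0,0],0.05]
    - [[0,0,0.02],[0,0,0],0.05]
    - [[0,0,0.01],[0,0,0],0.05]

```text
time_s: 42.87
eef_pos: [0.456, -0.1556, 0.0274]
orientation: [-3.14, 0.004, -0.064]
wrist_force: [-0.1, 0.0, -0.0]
opening: 0.0504
grip_force: 0.0
```

Emit:
carry_out:
  deltas:
    - [[0,0,0],[0,0,0],0.045]
    - [[0,0,0],[0,0,0],0.045]
    - [[0,0,0],[0,0,0],0.045]
    - [[0,0,0],[0,0,0],0.045]
    - [[0,0,0],[0,0,0],0.045]

```text
time_s: 43.28
eef_pos: [0.4585, -0.1567, 0.0312]
orientation: [3.141, -0.002, -0.064]
wrist_force: [-0.2, 0.4, -0.1]
opening: 0.0451
grip_force: 0.0
```

Run:
```python
from h import *
s,im=wshot("w18"); print(s["eef_pos"],s["orientation"])
for r in cut_out("big_bush","wrist")[:1]:
    ys,xs=np.nonzero(r["mask"]); x0,x1,y0,y1=xs.min(),xs.max(),ys.min(),ys.max(); print(r["confidence"],x0,x1,y0,y1)
    print((tool_pts([((x0+x1)/2,(y0+y1)/2),(x0,(y0+y1)/2),(x1,(y0+y1)/2),((x0+x1)/2,y0),((x0+x1)/2,y1)],s["eef_pos"][2]-.016,s)*1000).round(1).tolist())
```

```text
[ 0.45852379 -0.15670237  0.03119868] [ 3.14065228e+00 -2.41344849e-03 -6.41651244e-02]
0.75 290 355 278 342
[[-0.6, -0.8, 15.2], [-0.6, -15.3, 15.2], [-0.7, 13.8, 15.2], [14.9, -0.8, 15.2], [-17.2, -0.8, 15.2]]
```

Emit:
carry_out:
  deltas:
    - [[0,0,0],[0,0,0],0.02]
    - [[0,0,0],[0,0,0],0.02]
    - [[0,0,0],[0,0,0],0.02]
    - [[0,0,0],[0,0,0],0.02]
    - [[0,0,0],[0,0,0],0.02]
  newtons: 30

```text
time_s: 43.8
eef_pos: [0.4579, -0.1564, 0.0304]
orientation: [3.141, -0.001, -0.064]
wrist_force: [-0.9, 0.8, 4.6]
opening: 0.0258
grip_force: 29.4
```

Emit:
carry_out:
  deltas:
    - [[0,0,0],[0,0,0],0.02]
    - [[0,0,0],[0,0,0],0.02]
    - [[0,0,0],[0,0,0],0.02]
    - [[0,0,0],[0,0,0],0.02]
    - [[0,0,0],[0,0,0],0.02]

```text
time_s: 44.22
eef_pos: [0.4579, -0.1564, 0.0304]
orientation: [3.141, -0.001, -0.064]
wrist_force: [-0.9, 0.4, 6.0]
opening: 0.0261
grip_force: 29.4
```

Emit:
carry_out:
  deltas:
    - [[0,0,-0.01],[0,0,0],0.02]
    - [[0,0,-0.02],[0,0,0],0.02]
    - [[0,0,-0.03],[0,0,0],0.02]
    - [[0,0,-0.03],[0,0,0],0.02]
    - [[0,0,-0.01],[0,0,0],0.02]

```text
time_s: 44.63
eef_pos: [0.4596, -0.1572, 0.1346]
orientation: [3.139, -0.007, -0.064]
wrist_force: [0.9, 0.7, 0.6]
opening: 0.0261
grip_force: 29.6
```

Emit:
carry_out:
  deltas:
    - [[0,0,0],[0,0,0],0.02]
    - [[0,0,0],[0,0,0],0.02]
    - [[0,0,0],[0,0,0],0.02]
    - [[0,0,0],[0,0,0],0.02]
    - [[0,0,0],[0,0,0],0.02]

```text
time_s: 45.05
eef_pos: [0.4564, -0.1558, 0.1278]
orientation: [-3.14, 0.003, -0.064]
wrist_force: [0.5, -0.2, -0.4]
opening: 0.0258
grip_force: 29.6
```

Run:
```python
from h import *
s,im=wshot("w19"); print(s["eef_pos"],s["orientation"],s["opening"])
for r in cut_out("big_bush","wrist")[:1]:
    ys,xs=np.nonzero(r["mask"]); x0,x1,y0,y1=xs.min(),xs.max(),ys.min(),ys.max(); print(r["confidence"],x0,x1,y0,y1)
    print((tool_pts([((x0+x1)/2,(y0+y1)/2),(x0,(y0+y1)/2),(x1,(y0+y1)/2),((x0+x1)/2,y0),((x0+x1)/2,y1)],.0145,s)*1000).round(1).tolist())
print([ (r["confidence"],r["location"]) for r in place_of("big_bush","wrist")[:2]])
```

```text
[ 0.4564144  -0.15577487  0.12780761] [-3.14025392  0.00342381 -0.06427902] 0.025752352765898455
0.96 293 352 276 341
[[0.5, -0.8, 14.5], [0.5, -13.9, 14.5], [0.5, 12.3, 14.5], [16.2, -0.8, 14.4], [-16.2, -0.8, 14.6]]
[(0.68, [0.4535, -0.1556, 0.098])]
```

Emit:
carry_out:
  deltas:
    - [[0,-0.02,0],[0,0,0],0.02]
    - [[0,-0.035,0],[0,0,0],0.02]
    - [[0,-0.035,0],[0,0,0],0.02]
    - [[0,-0.035,0],[0,0,0],0.02]
    - [[0,-0.035,0],[0,0,0],0.02]

```text
time_s: 45.62
eef_pos: [0.4676, 0.0048, 0.1297]
orientation: [-3.142, 0.0, -0.065]
wrist_force: [1.3, 0.7, -1.1]
opening: 0.0259
grip_force: 29.6
```

Emit:
carry_out:
  deltas:
    - [[-0.001,-0.035,0],[0,0,0],0.02]
    - [[-0.001,-0.035,0],[0,0,0],0.02]
    - [[-0.001,-0.035,0],[0,0,0],0.02]
    - [[-0.001,-0.035,0],[0,0,0],0.02]
    - [[-0.001,-0.035,0],[0,0,0],0.02]

```text
time_s: 46.03
eef_pos: [0.4737, 0.1801, 0.1296]
orientation: [3.141, 0.0, -0.064]
wrist_force: [1.4, -0.7, -0.8]
opening: 0.0262
grip_force: 29.6
```

Emit:
carry_out:
  deltas:
    - [[0,-0.035,0],[0,0,0],0.02]
    - [[0,-0.035,0],[0,0,0],0.02]
    - [[0,-0.035,0],[0,0,0],0.02]
    - [[0,-0.035,0],[0,0,0],0.02]
    - [[0,-0.03,0],[0,0,0],0.02]

```text
time_s: 46.45
eef_pos: [0.4847, 0.3503, 0.1294]
orientation: [-3.142, 0.0, -0.063]
wrist_force: [0.1, -0.4, 0.1]
opening: 0.0261
grip_force: 29.7
```

Emit:
carry_out:
  deltas:
    - [[0,0,0],[0,0,0],0.02]
    - [[0,0,0],[0,0,0],0.02]
    - [[0,0,0],[0,0,0],0.02]
    - [[0,0,0],[0,0,0],0.02]
    - [[0,0,0],[0,0,0],0.02]

```text
time_s: 46.87
eef_pos: [0.485, 0.3469, 0.1296]
orientation: [3.141, 0.0, -0.066]
wrist_force: [0.5, -0.3, -0.1]
opening: 0.0257
grip_force: 29.7
```

Run:
```python
from h import *
s=observe(); print(s["eef_pos"],s["orientation"],go(s,[.4836,.3499,.09],-.064))
camera("wrist"); print([ (r["confidence"],r["location"]) for r in place_of("big_bush","wrist")[:1]+place_of("small_bush","wrist")[:1]])
```

```text
[0.48495739 0.34685897 0.12957757] [ 3.14115608e+00  4.13309060e-04 -6.56076131e-02] (array([-0.0015, -0.003 ,  0.0396]), np.float64(-0.0016))
[(0.6, [0.4803, 0.3492, 0.0988]), (0.94, [0.5158, 0.3322, 0.0404])]
```

Emit:
carry_out:
  deltas:
    - [[-0.0015,-0.002,0.012],[0,0,0],0.02]
    - [[0,0,0.016],[0,0,0],0.02]
    - [[0,0,0.011],[0,0,0],0.02]
    - [[0,0,0],[0,0,0],0.02]
    - [[0,0,0],[0,0,0],0.02]

```text
time_s: 47.43
eef_pos: [0.4827, 0.3496, 0.0893]
orientation: [3.14, 0.002, -0.064]
wrist_force: [0.3, 0.2, -0.4]
opening: 0.026
grip_force: 29.7
```

Emit:
carry_out:
  deltas:
    - [[0,0,0],[0,0,0],0.02]
    - [[0,0,0],[0,0,0],0.02]
    - [[0,0,0],[0,0,0],0.02]
    - [[0,0,0],[0,0,0],0.02]
    - [[0,0,0],[0,0,0],0.02]

```text
time_s: 47.85
eef_pos: [0.4839, 0.3503, 0.0914]
orientation: [-3.141, -0.001, -0.064]
wrist_force: [-0.5, -0.3, -0.2]
opening: 0.0264
grip_force: 29.7
```

Emit:
carry_out:
  deltas:
    - [[0,0,0.001],[0,0,0],0.02]
    - [[0,0,0],[0,0,0],0.02]
    - [[0,0,0],[0,0,0],0.02]
    - [[0,0,0],[0,0,0],0.02]
    - [[0,0,0],[0,0,0],0.02]

```text
time_s: 48.27
eef_pos: [0.4835, 0.3501, 0.0898]
orientation: [3.142, 0.0, -0.064]
wrist_force: [0.1, -0.7, 0.5]
opening: 0.0263
grip_force: 29.7
```

Run:
```python
from h import *
s=observe(); print(s["eef_pos"],s["orientation"],go(s,[.4836,.3499,.0714],-.064))
```

```text
[0.48354164 0.35009208 0.08978178] [ 3.14154491e+00  9.91288570e-05 -6.41991904e-02] (array([0.0001, 0.0002, 0.0184]), np.float64(-0.0002))
```

Positioned to within 0.3 mm, so I'll lower.

Emit:
carry_out:
  deltas:
    - [[0,0,0.003],[0,0,0],0.02]
    - [[0,0,0.003],[0,0,0],0.02]
    - [[0,0,0.003],[0,0,0],0.02]
    - [[0,0,0],[0,0,0],0.02]
    - [[0,0,0],[0,0,0],0.02]

```text
time_s: 48.68
eef_pos: [0.4833, 0.3499, 0.0803]
orientation: [3.141, 0.001, -0.064]
wrist_force: [-0.2, -0.5, -0.1]
opening: 0.0258
grip_force: 29.7
```

Emit:
carry_out:
  deltas:
    - [[0,0,0.002],[0,0,0],0.02]
    - [[0,0,0.002],[0,0,0],0.02]
    - [[0,0,0.001],[0,0,0],0.02]
    - [[0,0,0],[0,0,0],0.02]
    - [[0,0,0],[0,0,0],0.02]

```text
time_s: 49.1
eef_pos: [0.4835, 0.3501, 0.0757]
orientation: [3.142, 0.0, -0.064]
wrist_force: [-0.4, 0.2, -0.7]
opening: 0.0263
grip_force: 29.7
```

Emit:
carry_out:
  deltas:
    - [[0,0,0.002],[0,0,0],0.02]
    - [[0,0,0.001],[0,0,0],0.02]
    - [[0,0,0.001],[0,0,0],0.02]
    - [[0,0,0],[0,0,0],0.02]
    - [[0,0,0],[0,0,0],0.02]

```text
time_s: 49.52
eef_pos: [0.4836, 0.3501, 0.0718]
orientation: [3.142, 0.0, -0.064]
wrist_force: [-0.0, -0.0, 0.1]
opening: 0.0257
grip_force: 29.8
```

Emit:
carry_out:
  deltas:
    - [[0,0,0.001],[0,0,0],0.02]
    - [[0,0,0.0005],[0,0,0],0.02]
    - [[0,0,0],[0,0,0],0.02]
    - [[0,0,0],[0,0,0],0.02]
    - [[0,0,0],[0,0,0],0.02]

```text
time_s: 49.93
eef_pos: [0.4837, 0.3502, 0.0715]
orientation: [3.141, 0.0, -0.064]
wrist_force: [-1.9, -1.4, 5.9]
opening: 0.0258
grip_force: 30.3
```

Emit:
carry_out:
  deltas:
    - [[0,0,0],[0,0,0],0.05]
    - [[0,0,0],[0,0,0],0.05]
    - [[0,0,0],[0,0,0],0.05]
    - [[0,0,-0.005],[0,0,0],0.05]
    - [[0,0,-0.01],[0,0,0],0.05]

```text
time_s: 50.35
eef_pos: [0.4826, 0.3495, 0.0841]
orientation: [3.14, 0.003, -0.064]
wrist_force: [-0.1, -0.1, 1.1]
opening: 0.05
grip_force: 0.0
```

Emit:
carry_out:
  deltas:
    - [[0,0,-0.015],[0,0,0],0.085]
    - [[0,0,-0.025],[0,0,0],0.085]
    - [[0,0,-0.025],[0,0,0],0.085]
    - [[0,0,-0.01],[0,0,0],0.085]
    - [[0,0,0],[0,0,0],0.085]

```text
time_s: 50.77
eef_pos: [0.4856, 0.3514, 0.1649]
orientation: [-3.137, -0.006, -0.064]
wrist_force: [0.6, 0.7, 0.1]
opening: 0.085
grip_force: 0.0
```

Emit:
carry_out:
  deltas:
    - [[0,0,0],[0,0,0],0.085]
    - [[0,0,0],[0,0,0],0.085]
    - [[0,0,0],[0,0,0],0.085]
    - [[0,0,0],[0,0,0],0.085]
    - [[0,0,0],[0,0,0],0.085]

```text
time_s: 51.18
eef_pos: [0.483, 0.3498, 0.1589]
orientation: [3.14, 0.002, -0.064]
wrist_force: [-0.2, 0.5, 0.8]
opening: 0.0849
grip_force: 0.0
```

Run:
```python
from h import *
s,im=wshot("w20"); print(s["eef_pos"],s["time_s"])
for q,z in (("big_bush",.061),("small_bush",.061),("bush_plate",.052)):
    for r in cut_out(q,"wrist")[:1]: print(q,r["confidence"].__round__(2),rect(r["mask"],z,"wrist",s))
    print(q,[ (round(r["confidence"],2),np.round(r["location"],4).tolist()) for r in place_of(q,"wrist")[:1]])
for c in ("top","side"):
    camera(c)
    for q in ("big_bush","small_bush","bush_plate","centre_punch","caliper"):
        print(c,q,[ (round(r["confidence"],2),np.round(r["location"],4).tolist()) for r in place_of(q,c)[:1]])
```

```text
[0.48301191 0.34976034 0.15889205] 51.1833
big_bush 0.59 (array([485.2, 350.8,  28.9,  27.5]), -3.8)
big_bush [(0.76, [0.4784, 0.3522, 0.0422])]
small_bush 0.63 (array([515.2, 334.7,  20.8,  19.9]), -3.7)
small_bush [(0.66, [0.5171, 0.3336, 0.0409])]
bush_plate 0.78 (array([497.7, 342.8, 115.7,  52.2]), -3.7)
bush_plate [(0.76, [0.495, 0.3399, 0.0411])]
top big_bush [(0.5, [0.4877, 0.3465, 0.0424])]
top small_bush [(0.66, [0.516, 0.3304, 0.0375])]
top bush_plate [(0.79, [0.4957, 0.3412, 0.042])]
top centre_punch [(0.59, [0.6146, -0.0056, -0.0001])]
top caliper [(0.7, [0.7455, 0.1258, -0.0017])]
side big_bush [(0.59, [0.4809, 0.3506, 0.0438])]
side small_bush [(0.38, [0.5173, 0.3319, 0.0452])]
side bush_plate [(0.68, [0.4958, 0.342, 0.0382])]
side centre_punch [(0.5, [0.6217, -0.0059, -0.0031])]
side caliper [(0.87, [0.7493, 0.1281, -0.0003])]
```

Both bushes sit at their holes at the seated height, the heads measure 28 mm and 20 mm at plate level, and the punch and caliper haven't moved. I'm handing in.

```bash
python3 -c "
from station import *
print(hand_in())"
```

```text
the job is handed in; nothing more can be done
None
```

I loaded the drill jig and handed it in: backing plate, blank and jig plate are down over both pins, and both bushes are home in their holes. Everything is released and the punch and caliper are untouched; my final measurements agree with this, but the hand-in returned no verdict.

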